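Load the slide scanner over the retaining lip

TASK

Load the slide scanner: slide the safety catch back, swing the keeper bail fully up, then lay every slide carrier that is on the bench on the loading ramp, nose first, and push it over the lip and under the gantry so that it drops flat into a pocket of its own, slide side up and tail upstand at the lip. When all are in, swing the bail fully down and slide the catch home to lock it. Do not knock the scan head, and leave the bottle, slide box and counter where they are.

Things in the scene. Friction and masses are not known exactly. Their poses are not given: they have to be found in the camera images.
- scanner: Bench slide scanner, fixed: white body, dark loading ramp on the robot's side, behind it three pockets side by side, bridged by a white gantry beam. Origin on the bench under the pocket side of the lip, mid-width; +x points from the ramp to the pockets, +y left, z up. The other texts give x, y and height in this frame, in mm. White housing behind the pockets: x=111 to 186, height 100.
- ramp (a point): Centre of the flat loading ramp's surface (x=-84, y=0, height 29.5). The ramp rises at 10 degrees towards +x, from x=-155, height 17 to x=-13, height 42. Along each side runs a fence, 12 above the ramp, inner faces y=+-113. Carriers stay on the slope by friction.
- lip (a point): Middle of the lip's inner top edge (x=0, y=0, height 47). From the ramp's top at x=-13, height 42 a bevel (29 degrees) climbs to the crest, height 47, flat from x=-4 to 0; there the lip drops sheer by 12 to the pocket floors (height 35).
- scan_head: White gantry beam (fixed, delicate optics) across all the pockets: x=50 to 90, underside at height 79, top at 109, with rails up to 115 and a small black carriage up to 137 on it near y=+60. Columns at y=+-99 to 118 carry its ends. It keeps carriers from being lowered straight into the pockets. Its origin is that of scanner.
- bay_1 (a point): Left pocket (centre y=+58): the point on its floor, 3 past the lip (x=3, height 35), where the lower tail edge of a seated carrier lies. Each pocket is 50 wide and 103 long (x=0 to 103); the walls between them, 8 thick and rounded at the lip end, and the far wall rise to height 55.
- bay_2 (a point): Middle pocket (centre y=0): the same point, x=3, height 35.
- bay_3 (a point): Right pocket (centre y=-58): the same point, x=3, height 35.
- bail (a joint): Keeper bail: steel hoop, arms at y=+-126 turning about a level axis along y through bail_hinge. 0 = down: its 10 thick crossbar (x=-16, height 56) lies across the ramp just before the lip. Grows (rad) as it swings up and away from the ramp, stop at 1.9, just past upright. Stiff hinge: stays where left, about 4 N at the grip moves it. Locked down until the catch is back.
- bail_grip (a point): Middle of the bail's round black grip, 16 in diameter and 90 long, at the right end of the crossbar, outside the scanner (y=-138 to -228), axis along y, free all round. 87 from the hinge axis: at joint 0 it lies 86 towards the ramp from the hinge and 16 lower (height 56); at 1.9 it is 86 above it.
- bail_hinge (a point): Fixed point on the bail's hinge axis, in line with the middle of the grip (x=70, y=-183, height 72).
- catch (a joint): Safety catch on a black pedestal at the scanner's left side: steel bolt sliding along x. At 0 to 0.005 (m) its nose overhangs the bail's left tongue and locks the bail down. Grows as it slides away from the ramp (+x); bail free from 0.017, stop at 0.028. About 2 N moves it; it stays where left. It goes home to 0 over the tongue only with the bail fully down (within 0.03 rad).
- catch_grip (a point): On the middle of the catch's black upright knob, 14 thick along x, 20 wide along y, from height 70 to 100; this point at height 88, y=148, x=24 when the catch is at 0.
- carrier_1: Slide carrier: flat aluminium frame, a glass slide on top, 96 mm long (x) x 44 wide (y) x 10 thick, about 0.1 kg. Origin at the centre of its underside, z up. +x end: nose, corners chamfered 7 mm; -x end: tail with an upstand 8 thick x 40 wide, flush with the tail face, up to 24 mm above the underside. Starts flat on the bench, tail roughly towards the robot. May be absent in some starts.
- carrier_1_tail (a point): Middle of the lower tail edge of carrier_1: 48 mm behind its origin, on the underside.
- carrier_2: Slide carrier: flat aluminium frame, a glass slide on top, 96 mm long (x) x 44 wide (y) x 10 thick, about 0.1 kg. Origin at the centre of its underside, z up. +x end: nose, corners chamfered 7 mm; -x end: tail with an upstand 8 thick x 40 wide, flush with the tail face, up to 24 mm above the underside. Starts flat on the bench, tail roughly towards the robot. May be absent in some starts.
- carrier_2_tail (a point): Middle of the lower tail edge of carrier_2: 48 mm behind its origin, on the underside.
- carrier_3: Slide carrier: flat aluminium frame, a glass slide on top, 96 mm long (x) x 44 wide (y) x 10 thick, about 0.1 kg. Origin at the centre of its underside, z up. +x end: nose, corners chamfered 7 mm; -x end: tail with an upstand 8 thick x 40 wide, flush with the tail face, up to 24 mm above the underside. Starts flat on the bench, tail roughly towards the robot. May be absent in some starts.
- carrier_3_tail (a point): Middle of the lower tail edge of carrier_3: 48 mm behind its origin, on the underside.
- oil_bottle: Bystander: amber bottle with black cap, 40 mm in diameter, 85 high, standing; origin under its middle.
- slide_box: Bystander: closed grey and white slide box, 92 x 182 x 34 mm; origin under its middle.
- cell_counter: Bystander: black hand counter with keys, 150 x 50 x 20 mm, lying flat; origin under its middle.

How it is judged:
On the way, in this order (a step that is already met when the one before it is completed fails the run):
1. the catch is slid back (value of joint catch above 0.02 m), for 0.1 s.
2. the bail is swung up (value of joint bail above 1.55 rad), for 0.2 s.
3. with the bail up, every carrier lies flat in a pocket (value of joint bail above 0.8 rad and (distance between carrier_1_tail and bay_1 below 0.008 m or distance between carrier_1_tail and bay_2 below 0.008 m or distance between carrier_1_tail and bay_3 below 0.008 m) and angle between each of carrier_1, carrier_2, carrier_3's own z axis and vertical below 0.05 rad and (distance between carrier_2_tail and bay_1 below 0.008 m or distance between carrier_2_tail and bay_2 below 0.008 m or distance between carrier_2_tail and bay_3 below 0.008 m) and (distance between carrier_3_tail and bay_1 below 0.008 m or distance between carrier_3_tail and bay_2 below 0.008 m or distance between carrier_3_tail and bay_3 below 0.008 m)), for 0.2 s.
4. the bail is swung down (value of joint bail below 0.045 rad), for 0.2 s.
At the end, for the whole second after the job is handed in: Every carrier present lies flat (within 0.05 rad) in a pocket with its tail behind the lip (tail point within 8 mm of a bay point) and at rest; the bail is down (below 0.045 rad) and the catch is home (below 8 mm) ((distance between carrier_1_tail and bay_1 below 0.008 m or distance between carrier_1_tail and bay_2 below 0.008 m or distance between carrier_1_tail and bay_3 below 0.008 m) and angle between each of carrier_1, carrier_2, carrier_3's own z axis and vertical below 0.05 rad and (distance between carrier_2_tail and bay_1 below 0.008 m or distance between carrier_2_tail and bay_2 below 0.008 m or distance between carrier_2_tail and bay_3 below 0.008 m) and (distance between carrier_3_tail and bay_1 below 0.008 m or distance between carrier_3_tail and bay_2 below 0.008 m or distance between carrier_3_tail and bay_3 below 0.008 m) and value of joint bail below 0.045 rad and value of joint catch below 0.008 m and linear speed of each of carrier_1, carrier_2, carrier_3 below 0.02 m/s); the robot touches nothing.
It fails at once if a bystander is moved more than 3 cm (distance of any of oil_bottle, slide_box, cell_counter from where it was at the start of the episode above 0.03 m).
It fails at once if the scan head is knocked (over 15 N from the arm or the fingers) (contact force between any of the arm, the fingers and scan_head above 15 N).
Of carrier_1, carrier_2, carrier_3 only 2 to 3 are there at a start; the rules pass over those that are not, and their reading is None.
At some moment in a run one of carrier_1, carrier_2, carrier_3 may be knocked a few centimetres aside while the robot is not near it.
It also fails if it takes over 210 s, if anything falls off the work surface, if the arm or the gripper's body presses on something with over 40 N, if the wrist force passes 120 N, or if a joint passes its speed limit or range.

ROBOT

A 6-joint arm with a two-finger parallel gripper is mounted at the origin on the work surface. World frame = base frame: x ahead of the robot, y to its left, z up, the work surface at z = 0. Lengths are in m, angles in rad, forces in N, time in s.
With the tool pointing down it reaches from about 0.4 to 0.925 m from the base axis. Payload 3.4 kg.
Tool frame: the origin (TCP) lies at the very end of the fingers, on their centre line; the grasp point (between the pads) lies 19 mm behind it; z points along the fingers, y is the direction in which the jaws open and shut (so a half turn about z gives the same grasp; the last joint's range is limited). The gripper opens to 85 mm and grips with 20 to 120 N. Pads are 22 mm wide; open, the fingers measure 114 mm over their backs; the gripper's body (76 mm by 85 mm) begins 54 mm behind the grasp point. The pads swing forward as they close: fully open they stand 13 mm farther back than shut.
Start: joints at [1.208, 0.307, 1.506, -0, 1.328, -0.073], TCP at [0.164, 0.551, 0.231] pointing down, gripper open.
Joint ranges: [-3.12, 3.12], [-1.05, 2.28], [0.14, 2.33], [-1.42, 4.57], [0.1, 2.73], [-2.68, 2.68]. Speed limits (rad/s): [2.57, 2.57, 3.14, 3.14, 3.14, 3.14].

INTERFACE

Orientations are given as a unit quaternion [w, x, y, z].
In Python, from workcell import arm gives the robot as it stands. The module is installed in compiled form; this text tells all that it offers.
- The arm moves only by the tool drive_tool, never from a script. Its argument "series" is a list of rows, each an object of numbers: "gripper": the closure, from 0 (fully open) to 1 (shut); "dx", "dy", "dz": the shift along the tool's x, y, z in units of 25 mm (1.0 is 25 mm); "rx", "ry", "rz": the turn, a rotation vector about the tool's x, y, z in units of 5 degrees (1.0 is 5 degrees). A call has 1 to 5 rows; each row is the pose to reach, as a shift and turn from the pose commanded when the call began, along the tool's axes at that moment; what a row does not reach only later rows make up. A row lasts 1/10 s, in which the tool goes at most 50 mm and 8.59 degrees, less where a joint would pass 70% of its speed; a pose out of reach is approached as far as the arm can. A call with a gripper value outside its range is refused whole. The fingers move at their own pace and stop on an object; the grip force is fixed at half the most. Time passes only in rows, so rows that repeat a pose let the fingers close. It gives the time, the measured TCP pose, the force and the opening at its end, in the units of the state.
- arm.sense(): the state, without advancing time (a new reading comes with each control period).
- arm.camera(name): name is "scene" or "top" or "wrist"; returns a dict with "pixels" (420x560x3 uint8, red, green, blue), "intrinsics" (3x3 intrinsics, pixels), "R" (3x3) and "t" (3): a world point X has camera coordinates R X + t. Camera axes: x right, y down, z forward; pixel columns grow to the right and rows downward; lengths in m; the calibration is good to about 2 mm. A picture is of the moment at which its call begins. There is no depth.
- arm.finish_job(): hands the job in, once; it reports no verdict.
Trained networks look in a picture, given as the dict that the camera call returned (one of the last four; its "shot" number tells which), for a name from the list of things; names that differ only in an ending like _2 or _b are one class to them, and where a whole thing is asked for, a point or a joint stands for the part that bears it (a point fixed in the world has none). Each returns a list of dicts, best first, with "p" (0 to 1); they miss things now and then, are a little off and sometimes report something else, mostly with a low value. They report only what shows in the picture. A call takes as long as a camera call.
- arm.spot_in(picture, query): "rect" ([left, top, width, height] in pixels, round what is visible of it).
- arm.silhouettes(picture, query): "mask" (420x560 bool, what is visible of it) and "rect" ([left, top, width, height] in pixels, round what is visible of it).
- arm.place_of(picture, query): "point" ([column, row] in pixels: a listed point, or the origin of a listed thing).
The state is a dict: "clock": time; "joint_pos": joint angles; "joint_vel": joint speeds; "tau": joint torques, N m; "eef_pos": TCP position; "eef_rot": TCP orientation; "ft_force": force on the tool from outside, world axes, zero at the start; "torque": the same for the moment, N m; "width": finger opening in m.
Only numpy, scipy, OpenCV 4.12 (cv2) and the standard library are available. Lean on these libraries where they do the work, as an engineer would, in place of code of your own. Each camera call takes 0.05 s, during which the arm holds its last target. There are 200 camera calls.

## Working session

There is one attempt and no reset: what is moved stays moved. The work goes in short steps, Python scripts to look and compute and a tool call to move; the robot and the scene stay as the last step left them, time stands still between calls to the robot, and variables do not carry over. Pictures are saved under pics/ and viewed, about 12 in all and at most 16, crops included, and the job is handed in when it is done.

Besides the shell and the picture viewer there is one more tool, called after "Emit:" as name(argument=value, ...), one argument or row to a line, values as JSON. drive_tool: Moves the arm, as the interface text tells. Its arguments: {"type":"object","properties":{"series":{"type":"array"}},"required":["series"]}

```bash
mkdir -p pics; cat > h.py <<'E'
import numpy as np, cv2
from workcell import arm
def save(p,name,crop=None,scale=1):
    im=p["pixels"][:,:,::-1]
    if crop: l,t,w,h=crop; im=im[t:t+h,l:l+w]
    cv2.imwrite("pics/"+name,cv2.resize(im,None,fx=scale,fy=scale,interpolation=cv2.INTER_CUBIC))
def ray(p,uv,z):
    K=np.array(p["intrinsics"]);R=np.array(p["R"]);t=np.array(p["t"])
    d=R.T@np.linalg.solve(K,[uv[0],uv[1],1.]);c=-R.T@t
    return c+d*(z-c[2])/d[2]
def proj(p,X):
    c=np.array(p["R"])@X+np.array(p["t"]);q=np.array(p["intrinsics"])@c
    return q[:2]/q[2]
E
python3 - <<'E'
from h import *
for n in ["scene","top"]:
    p=arm.camera(n);save(p,n+"0.png")
    print(n,(-np.array(p["R"]).T@p["t"]).round(3))
    for q,z in [("lip",.047),("ramp",.0295),("bay_1",.035),("bay_2",.035),("bay_3",.035),("bail_grip",.056),("bail_hinge",.072),("catch_grip",.088),("scanner",0),("carrier_1",0),("carrier_1_tail",0),("oil_bottle",0),("slide_box",0),("cell_counter",0)]:
        for r in arm.place_of(p,q):
            if r["p"]>.2: print(q,round(r["p"],2),np.round(r["point"],1),ray(p,r["point"],z).round(4)[:2])
s=arm.sense();print(s["eef_pos"],s["eef_rot"],s["width"],s["clock"])
E
```

```text
scene [1.517 0.098 0.895]
lip 0.59 [242.1 238.3] [ 0.5533 -0.0095]
ramp 0.73 [250.5 224.6] [0.468  0.0093]
bay_1 0.91 [241.  243.9] [ 0.5646 -0.0122]
bay_1 0.88 [262.8 243.3] [0.5598 0.0516]
bay_1 0.55 [224.7 244. ] [ 0.5666 -0.06  ]
bay_2 0.91 [241.  243.9] [ 0.5646 -0.0122]
bay_2 0.88 [262.8 243.3] [0.5598 0.0516]
bay_2 0.55 [224.7 244. ] [ 0.5666 -0.06  ]
bay_3 0.91 [241.  243.9] [ 0.5646 -0.0122]
bay_3 0.88 [262.8 243.3] [0.5598 0.0516]
bay_3 0.55 [224.7 244. ] [ 0.5666 -0.06  ]
bail_grip 0.73 [184.4 231.7] [ 0.5397 -0.1813]
bail_hinge 0.32 [262.6 245. ] [0.6081 0.0533]
catch_grip 0.62 [296.5 239.2] [0.5985 0.1477]
scanner 0.63 [240.4 251.7] [ 0.5606 -0.0157]
carrier_1 0.77 [334.4 230.4] [0.4522 0.2738]
carrier_1 0.64 [161.5 204.8] [ 0.3365 -0.3038]
carrier_1_tail 0.31 [243.2 240.4] [ 0.5095 -0.0113]
oil_bottle 0.76 [369.5 276. ] [0.6481 0.3555]
slide_box 0.93 [125.3 278.3] [ 0.6798 -0.3283]
cell_counter 0.93 [404.2 246.1] [0.5191 0.4794]
cell_counter 0.23 [244.3 240.9] [ 0.5117 -0.0077]
top [0.352 0.065 1.251]
lip 0.87 [299.9 191. ] [0.5606 0.0048]
ramp 0.63 [302.1 189.3] [ 0.56
[... 670 characters left out ...]
75.6] [0.5966 0.1465]
bail_hinge 0.45 [170.8 154.6] [0.6444 0.3317]
bail_hinge 0.4 [198.4 230.1] [0.4548 0.2559]
catch_grip 0.62 [242.7 175.9] [0.5893 0.1485]
scanner 0.82 [303.4 192. ] [ 0.5662 -0.0069]
scanner 0.45 [374.8 199.3] [ 0.5493 -0.196 ]
carrier_1 0.97 [199.2 227.8] [0.4672 0.2656]
carrier_1 0.94 [413.4 275. ] [ 0.3519 -0.294 ]
carrier_1 0.52 [242.5 173.9] [0.6126 0.1555]
oil_bottle 0.7 [172.4 157.3] [0.655  0.3434]
slide_box 0.88 [426.8 150.8] [ 0.6829 -0.3372]
cell_counter 0.72 [120.  200.6] [0.5363 0.4766]
cell_counter 0.68 [301.3 190.4] [ 0.5704 -0.0013]
[0.16379142 0.55117389 0.23129467] [ 8.22026950e-06  1.43899716e-01  9.89592275e-01 -1.96995585e-05] 0.08535537703210354 1.5
```

View pics/top0.png

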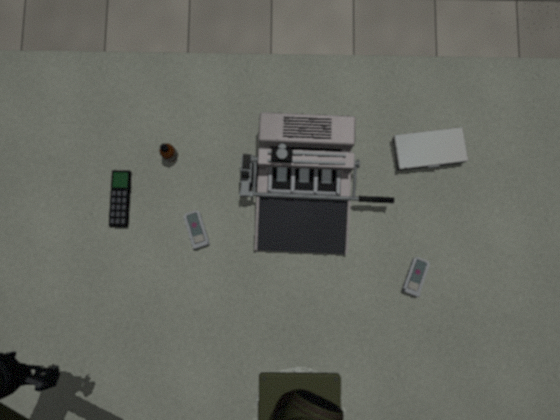

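View pics/scene0.png

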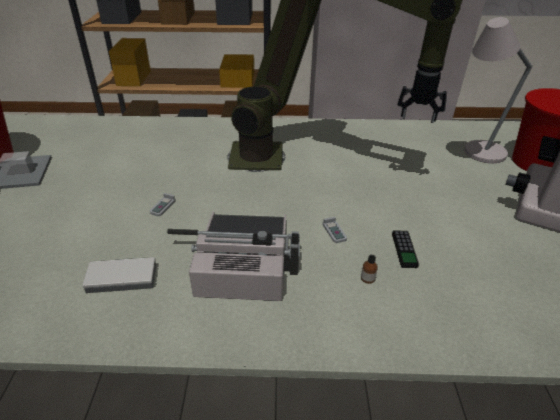

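```bash
cat >> h.py <<'E'
from scipy.spatial.transform import Rotation as Ro
def go(xyz,ydeg,tilt=0,tdir=0):
    """TCP target, jaw axis direction (deg, world, nearest half turn), tilt: lean of gripper back away from heading tdir(deg)"""
    s=arm.sense();q=s["eef_rot"];R=Ro.from_quat([q[1],q[2],q[3],q[0]])
    best=None
    for a in (ydeg,ydeg+180):
        y=np.array([np.cos(np.radians(a)),np.sin(np.radians(a)),0]);z=np.array([0,0,-1.])
        T=Ro.from_matrix(np.c_[np.cross(y,z),y,z])
        h=np.radians(tdir);T=Ro.from_rotvec(-np.radians(tilt)*np.array([-np.sin(h),np.cos(h),0]))*T
        r=(R.inv()*T).as_rotvec(degrees=True)
        if best is None or np.linalg.norm(r)<np.linalg.norm(best): best=r
    d=R.inv().apply(np.array(xyz)-s["eef_pos"])*1000/25
    print("d",d.round(2),"r",(best/5).round(2),"| eef",np.round(s["eef_pos"],4),"dist",round(float(np.linalg.norm(d)*25)),"mm t",round(s["clock"],1),"j6",round(s["joint_pos"][5],2),"F",np.round(s["ft_force"],1),"w",round(s["width"],4))
E
python3 -c "
from h import *
go([.45,.05,.42],0)"
```

```text
d [-16.68 -15.96  -7.55] r [-0.    0.   14.69] | eef [0.1638 0.5512 0.2313] dist 607 mm t 1.5 j6 -0.07 F [-0.5  0.   0.7] w 0.0854
```

Emit:
drive_tool(
  series=[
    {"dx": -16.7,"dy": -16,"dz": -7.5,"rz": 14.7},
    {"dx": -16.7,"dy": -16,"dz": -7.5,"rz": 14.7},
    {"dx": -16.7,"dy": -16,"dz": -7.5,"rz": 14.7},
    {"dx": -16.7,"dy": -16,"dz": -7.5,"rz": 14.7},
    {"dx": -16.7,"dy": -16,"dz": -7.5,"rz": 14.7},
  ],
)

```text
validation failed for argument at $.se...
```

```bash
python3 -c "
from h import *
go([.45,.05,.42],0)"
```

```text
d [-16.68 -15.96  -7.55] r [-0.    0.   14.69] | eef [0.1638 0.5512 0.2313] dist 607 mm t 1.5 j6 -0.07 F [-0.5  0.   0.7] w 0.0854
```

Emit:
drive_tool(
  series=[
    {"gripper": 0,"dx": -16.7,"dy": -16,"dz": -7.5,"rx": 0,"ry": 0,"rz": 14.7},
    {"gripper": 0,"dx": -16.7,"dy": -16,"dz": -7.5,"rx": 0,"ry": 0,"rz": 14.7},
    {"gripper": 0,"dx": -16.7,"dy": -16,"dz": -7.5,"rx": 0,"ry": 0,"rz": 14.7},
    {"gripper": 0,"dx": -16.7,"dy": -16,"dz": -7.5,"rx": 0,"ry": 0,"rz": 14.7},
    {"gripper": 0,"dx": -16.7,"dy": -16,"dz": -7.5,"rx": 0,"ry": 0,"rz": 14.7},
  ],
)

```text
clock: 2.0
eef_pos: [0.282, 0.343, 0.3092]
eef_rot: [0.0, 0.499, 0.867, 0.0]
ft_force: [0.8, -0.3, 0.7]
width: 0.0853
```

```bash
python3 -c "
from h import *
go([.45,.05,.42],0)"
```

```text
d [-13.51  -0.08  -4.43] r [ 0.01 -0.    6.03] | eef [0.282  0.343  0.3092] dist 355 mm t 2.0 j6 0.26 F [ 0.8 -0.3  0.7] w 0.0853
```

Emit:
drive_tool(
  series=[
    {"gripper": 1,"dx": -13.5,"dy": 0,"dz": -4.4,"rx": 0,"ry": 0,"rz": 6},
    {"gripper": 1,"dx": -13.5,"dy": 0,"dz": -4.4,"rx": 0,"ry": 0,"rz": 6},
    {"gripper": 1,"dx": -13.5,"dy": 0,"dz": -4.4,"rx": 0,"ry": 0,"rz": 6},
    {"gripper": 1,"dx": -13.5,"dy": 0,"dz": -4.4,"rx": 0,"ry": 0,"rz": 6},
    {"gripper": 1,"dx": -13.5,"dy": 0,"dz": -4.4,"rx": 0,"ry": 0,"rz": 6},
  ],
)

```text
clock: 2.5
eef_pos: [0.4026, 0.1379, 0.3869]
eef_rot: [0.0, 0.705, 0.71, 0.001]
ft_force: [1.3, 0.3, -0.7]
width: 0.0122
```

```bash
cat > w.py <<'E'
from h import *
import sys
p=arm.camera("wrist");save(p,sys.argv[1])
print((-np.array(p["R"]).T@p["t"]).round(3), (np.array(p["R"]).T@[0,0,1]).round(3))
go([.45,.05,.42],0)
for q,z in [("lip",.047),("bay_1",.035),("bail_grip",.056),("catch_grip",.088),("carrier_1",0),("carrier_1_tail",0)]:
    for r in arm.place_of(p,q):
        if r["p"]>.3: print(q,round(r["p"],2),np.round(r["point"],1),ray(p,r["point"],z).round(4)[:2])
E
python3 w.py w1.png
```

```text
[0.401 0.204 0.528] [ 0.002 -0.261 -0.965]
d [-3.28  1.69 -1.19] r [0.1  0.06 0.02] | eef [0.4079 0.1317 0.3893] dist 97 mm t 2.5 j6 0.22 F [ 4.4 -3.3  2.1] w 0.0047
lip 0.69 [390.8 289.1] [ 0.5589 -0.0568]
lip 0.63 [390.9 253.8] [ 0.5545 -0.0024]
bay_1 0.76 [394.7 211.5] [0.5584 0.0555]
bay_1 0.75 [394.  253.7] [ 0.5628 -0.0074]
bay_1 0.75 [389.8 287.5] [ 0.5611 -0.0608]
catch_grip 0.81 [443.3 156.3] [0.5934 0.1402]
catch_grip 0.61 [392.5 254.2] [0.5436 0.0147]
carrier_1 0.9 [324.1  45.2] [0.4568 0.2736]
carrier_1 0.75 [296.4  61.5] [0.4205 0.2531]
```

View pics/w1.png

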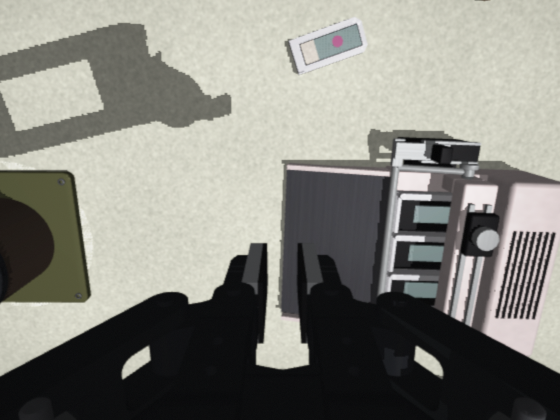

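```bash
python3 -c "
from h import *
p=arm.camera('wrist');save(p,'w2.png',(270,120,220,165),3.6)
import pickle;pickle.dump({k:p[k] for k in ('intrinsics','R','t','pixels')},open('w2.pkl','wb'))"
```

```text
(no output)
```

View pics/w2.png

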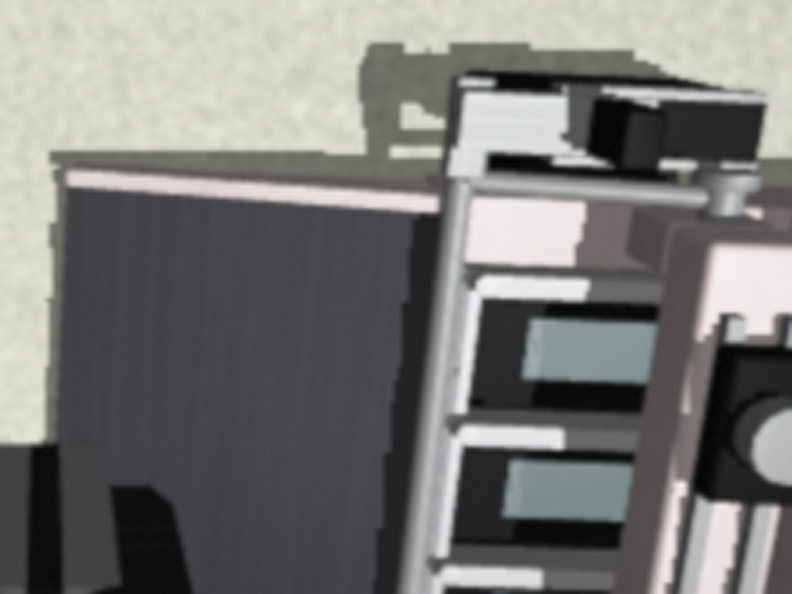

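```bash
cat > fit.py <<'E'
from h import *
from scipy.optimize import least_squares
def S2W(P,q):
    P=np.asarray(P,float);c,s=np.cos(q[2]),np.sin(q[2])
    return np.array([q[0]+c*P[0]-s*P[1],q[1]+s*P[0]+c*P[1],P[2]])
def fit(obs):
    f=lambda q:np.concatenate([w*(proj(p,S2W(P,q))-uv) for p,P,uv,w in obs])
    r=least_squares(f,[.56,0,0],loss='soft_l1',f_scale=2);return r.x,r.fun
E
python3 - <<'E'
from fit import *
obs=[]
B=[("bay_1",[[.003,.058,.035],[.003,0,.035],[.003,-.058,.035]]),("catch_grip",[[.024,.148,.088]]),("bail_grip",[[-.016,-.183,.056]])]
g=np.array([.56,0,0])
for n in ["top","scene","wrist"]:
    p=arm.camera(n)
    for name,Ps in B:
        for r in arm.place_of(p,name):
            if r["p"]<.4: continue
            d=[np.linalg.norm(proj(p,S2W(P,g))-r["point"]) for P in Ps];i=int(np.argmin(d))
            if d[i]<15: obs.append((p,Ps[i],np.array(r["point"]),{"top":1,"scene":.8,"wrist":.6}[n]))
    if n=="wrist":
        for P,c in [([-.155,.113,.029],(67,188))]: obs.append((p,P,np.array(c)/3.6+[270,120],1.5))
        # crossbar axis as a line: left end at inner fence-ish rows, constrain column only
        pw=p
x,f=fit(obs);print("points",x.round(4),np.degrees(x[2]).round(2));print(f.reshape(-1,2).round(1).tolist() if len(f)%2==0 else f)
def col(q,y,X=-.016,Z=.056): return proj(pw,S2W([X,y,Z],q))
for y in (.12,.1,0): print(y,((col(x,y)-[270,120])*3.6).round(1))
E
```

```text
points [ 0.5628 -0.0045 -0.0178] -1.02
[[0.2, 1.9], [-1.7, 0.3], [2.4, 0.1], [-0.4, 0.2], [-2.2, 0.6], [0.5, -0.6], [-0.6, -1.5], [1.1, 0.7], [1.1, -1.2], [1.6, 1.1], [1.4, 5.0], [-0.2, -0.7], [-0.4, -0.5]]
0.12 [457.2 192.1]
0.1 [451.2 246.6]
0 [423.3 502.5]
```

```bash
python3 -c "
from h import *
go([.589,.143,.20],-1)"
```

```text
d [0.07 7.48 7.44] r [0.  0.  0.3] | eef [0.4021 0.1398 0.3859] dist 264 mm t 3.5 j6 0.23 F [-0.5 -0.1  0.5] w -0.0001
```

Emit:
drive_tool(
  series=[
    {"gripper": 0.5,"dx": 0.05,"dy": 7.5,"dz": 7.4,"rx": 0,"ry": 0,"rz": 0.3},
    {"gripper": 0.5,"dx": 0.05,"dy": 7.5,"dz": 7.4,"rx": 0,"ry": 0,"rz": 0.3},
    {"gripper": 0.5,"dx": 0.05,"dy": 7.5,"dz": 7.4,"rx": 0,"ry": 0,"rz": 0.3},
    {"gripper": 0.5,"dx": 0.05,"dy": 7.5,"dz": 7.4,"rx": 0,"ry": 0,"rz": 0.3},
    {"gripper": 0.5,"dx": 0.05,"dy": 7.5,"dz": 7.4,"rx": 0,"ry": 0,"rz": 0.3},
  ],
)

```text
clock: 4.0
eef_pos: [0.5816, 0.1423, 0.2089]
eef_rot: [0.0, 0.713, 0.701, 0.0]
ft_force: [-0.5, 0.4, 0.6]
width: 0.0428
```

```bash
python3 -c "
from h import *
p=arm.camera('wrist');p=arm.camera('wrist')
save(p,'w3.png')
for q,z in [('catch_grip',.088)]:
  for r in arm.place_of(p,q): print(r['p'],r['point'],ray(p,r['point'],z))
print(proj(p,[.5894,.143,.1]))
go([.589,.143,.08],-1)"
```

```text
0.58 [295.3, 196.8] [0.59304339 0.14137459 0.088     ]
[290.35227135 199.10599016]
d [0.06 0.4  5.02] r [-0.09  0.02 -0.02] | eef [0.58   0.1418 0.2056] dist 126 mm t 4.2 j6 0.19 F [-0.7 -0.3  0.9] w 0.0429
```

View pics/w3.png

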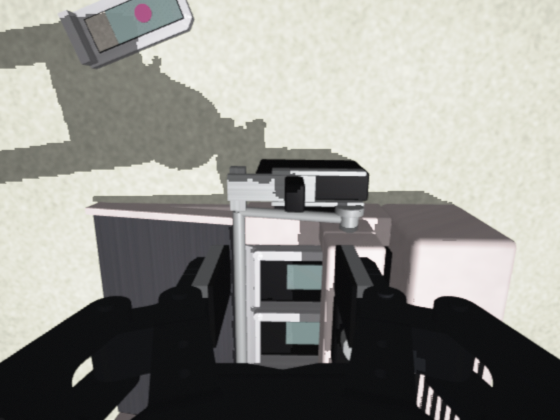

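Emit:
drive_tool(
  series=[
    {"gripper": 0.5,"dx": 0.05,"dy": 0.45,"dz": 2,"rx": 0,"ry": 0,"rz": 0},
    {"gripper": 0.5,"dx": 0.05,"dy": 0.45,"dz": 4,"rx": 0,"ry": 0,"rz": 0},
    {"gripper": 0.5,"dx": 0.05,"dy": 0.45,"dz": 5,"rx": 0,"ry": 0,"rz": 0},
    {"gripper": 1,"dx": 0.05,"dy": 0.45,"dz": 5,"rx": 0,"ry": 0,"rz": 0},
    {"gripper": 1,"dx": 0.05,"dy": 0.45,"dz": 5,"rx": 0,"ry": 0,"rz": 0},
  ],
)

```text
clock: 4.65
eef_pos: [0.5919, 0.1437, 0.0872]
eef_rot: [0.001, 0.713, 0.701, 0.001]
ft_force: [2.9, 0.0, -0.9]
width: 0.0146
```

Emit:
drive_tool(
  series=[
    {"gripper": 1,"dx": 0,"dy": 0,"dz": 0,"rx": 0,"ry": 0,"rz": 0},
    {"gripper": 1,"dx": 0,"dy": 0.3,"dz": 0,"rx": 0,"ry": 0,"rz": 0},
    {"gripper": 1,"dx": 0,"dy": 0.6,"dz": 0,"rx": 0,"ry": 0,"rz": 0},
    {"gripper": 1,"dx": 0,"dy": 0.9,"dz": 0,"rx": 0,"ry": 0,"rz": 0},
    {"gripper": 1,"dx": 0,"dy": 1.04,"dz": 0,"rx": 0,"ry": 0,"rz": 0},
  ],
)

```text
clock: 5.15
eef_pos: [0.6177, 0.1429, 0.0869]
eef_rot: [-0.0, 0.713, 0.701, -0.0]
ft_force: [-10.6, 0.1, 12.9]
width: 0.0124
```

Emit:
drive_tool(
  series=[
    {"gripper": 1,"dx": 0,"dy": 0,"dz": 0,"rx": 0,"ry": 0,"rz": 0},
    {"gripper": 1,"dx": 0,"dy": 0,"dz": 0,"rx": 0,"ry": 0,"rz": 0},
  ],
)

```text
clock: 5.35
eef_pos: [0.6176, 0.143, 0.0871]
eef_rot: [0.0, 0.713, 0.701, 0.0]
ft_force: [-5.3, -0.7, 10.4]
width: 0.0124
```

Emit:
drive_tool(
  series=[
    {"gripper": 0.5,"dx": 0,"dy": 0,"dz": 0,"rx": 0,"ry": 0,"rz": 0},
    {"gripper": 0.5,"dx": 0,"dy": 0,"dz": 0,"rx": 0,"ry": 0,"rz": 0},
    {"gripper": 0.5,"dx": 0,"dy": 0,"dz": -2,"rx": 0,"ry": 0,"rz": 0},
    {"gripper": 0.5,"dx": 0,"dy": 0,"dz": -4,"rx": 0,"ry": 0,"rz": 0},
    {"gripper": 0.5,"dx": 0,"dy": 0,"dz": -5,"rx": 0,"ry": 0,"rz": 0},
  ],
)

```text
clock: 5.85
eef_pos: [0.6207, 0.1435, 0.2151]
eef_rot: [0.002, 0.713, 0.701, 0.003]
ft_force: [1.7, -1.3, 0.6]
width: 0.0428
```

```bash
python3 -c "
from h import *
p=arm.camera('wrist');p=arm.camera('wrist')
save(p,'w4.png',(200,140,280,210),2)
for q,z in [('catch_grip',.088)]:
  for r in arm.place_of(p,q): print(r['p'],r['point'],ray(p,r['point'],z))
go([.543,-.187,.26],-1)"
```

```text
0.87 [273.2, 195.3] [0.61677401 0.14071475 0.088     ]
d [-13.26  -2.83  -1.91] r [ 0.08 -0.01 -0.  ] | eef [0.6198 0.1433 0.2131] dist 342 mm t 6.0 j6 0.18 F [-1.2 -0.1 -0.2] w 0.0427
```

View pics/w4.png

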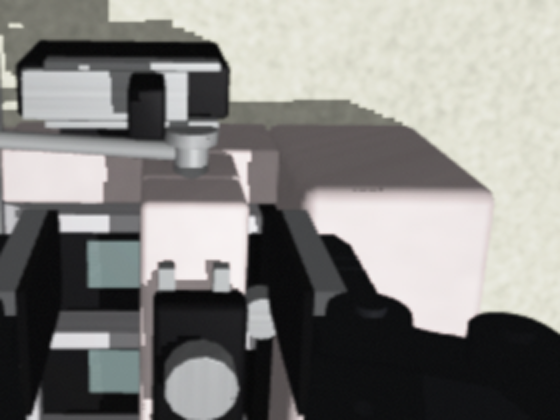

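Emit:
drive_tool(
  series=[
    {"gripper": 0.5,"dx": -13.25,"dy": -2.85,"dz": -1.9,"rx": 0,"ry": 0,"rz": 0},
    {"gripper": 0.5,"dx": -13.25,"dy": -2.85,"dz": -1.9,"rx": 0,"ry": 0,"rz": 0},
    {"gripper": 0.5,"dx": -13.25,"dy": -2.85,"dz": -1.9,"rx": 0,"ry": 0,"rz": 0},
    {"gripper": 0.5,"dx": -13.25,"dy": -2.85,"dz": -1.9,"rx": 0,"ry": 0,"rz": 0},
    {"gripper": 0.5,"dx": -13.25,"dy": -2.85,"dz": -1.9,"rx": 0,"ry": 0,"rz": 0},
  ],
)

```text
clock: 6.5
eef_pos: [0.5597, -0.0996, 0.2432]
eef_rot: [-0.001, 0.713, 0.701, -0.001]
ft_force: [0.9, -0.2, 0.7]
width: 0.0428
```

```bash
python3 -c "
from h import *
p=arm.camera('wrist')
go([.543,-.187,.20],-1)
for n in ['wrist','top']:
 p=arm.camera(n)
 for q,z in [('bail_grip',.056)]:
  for r in arm.place_of(p,q): print(n,r['p'],r['point'],ray(p,r['point'],z))
go([.543,-.187,.20],-1)"
```

```text
d [-3.17 -0.55  1.8 ] r [-0.03  0.08 -0.05] | eef [ 0.5586 -0.1078  0.2445] dist 92 mm t 6.5 j6 -0.24 F [-0.8 -3.7  1.4] w 0.0426
wrist 0.64 [263.5, 252.8] [ 0.53790417 -0.18405333  0.056     ]
top 0.81 [376.6, 196.3] [ 0.5482227  -0.18894183  0.056     ]
d [-3.57 -0.63  1.74] r [-0.03 -0.01 -0.02] | eef [ 0.5604 -0.0981  0.2435] dist 101 mm t 6.8 j6 -0.23 F [-0.1  0.9  0.8] w 0.0426
```

Emit:
drive_tool(
  series=[
    {"gripper": 0.5,"dx": -2,"dy": -0.35,"dz": 0.8,"rx": 0,"ry": 0,"rz": 0},
    {"gripper": 0.5,"dx": -3.57,"dy": -0.65,"dz": 1.7,"rx": 0,"ry": 0,"rz": 0},
    {"gripper": 0.5,"dx": -3.57,"dy": -0.65,"dz": 3.5,"rx": 0,"ry": 0,"rz": 0},
    {"gripper": 0.5,"dx": -3.57,"dy": -0.65,"dz": 4,"rx": 0,"ry": 0,"rz": 0},
    {"gripper": 0.5,"dx": -3.57,"dy": -0.65,"dz": 4,"rx": 0,"ry": 0,"rz": 0},
  ],
)

```text
clock: 7.25
eef_pos: [0.5413, -0.1845, 0.142]
eef_rot: [-0.004, 0.713, 0.701, -0.001]
ft_force: [0.5, 0.7, 0.8]
width: 0.0428
```

```bash
python3 -c "
from h import *
p=arm.camera('wrist');save(p,'w5.png')
for r in arm.place_of(p,'bail_grip'): print(r['p'],r['point'],ray(p,r['point'],.056))
print(proj(p,[.5436,-.187,.064]))
go([.543,-.187,.038],-1)"
```

```text
0.79 [277.0, 207.2] [ 0.53685822 -0.18397293  0.056     ]
[287.75689291 215.35017257]
d [-0.06 -0.05  4.3 ] r [ 0.   -0.    0.02] | eef [ 0.5442 -0.1856  0.1455] dist 108 mm t 7.3 j6 -0.39 F [ 0.3 -0.3  0.1] w 0.0427
```

View pics/w5.png

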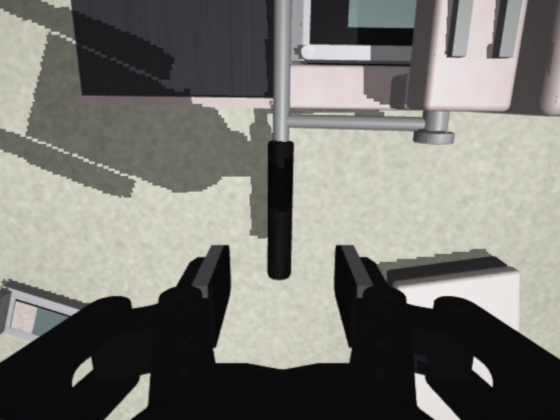

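Emit:
drive_tool(
  series=[
    {"gripper": 0.5,"dx": -0.05,"dy": -0.17,"dz": 2,"rx": 0,"ry": 0,"rz": 0},
    {"gripper": 0.5,"dx": -0.05,"dy": -0.17,"dz": 4,"rx": 0,"ry": 0,"rz": 0},
    {"gripper": 0.5,"dx": -0.05,"dy": -0.17,"dz": 4.3,"rx": 0,"ry": 0,"rz": 0},
    {"gripper": 1,"dx": -0.05,"dy": -0.17,"dz": 4.3,"rx": 0,"ry": 0,"rz": 0},
    {"gripper": 1,"dx": -0.05,"dy": -0.17,"dz": 4.3,"rx": 0,"ry": 0,"rz": 0},
  ],
)

```text
clock: 7.85
eef_pos: [0.5391, -0.1882, 0.0396]
eef_rot: [0.0, 0.713, 0.701, -0.0]
ft_force: [-5.9, -0.7, 6.5]
width: 0.015
```

Emit:
drive_tool(
  series=[
    {"gripper": 1,"dx": 0,"dy": 0,"dz": 0,"rx": 0,"ry": 0,"rz": 0},
    {"gripper": 1,"dx": 0,"dy": 0,"dz": 0,"rx": 0,"ry": 0,"rz": 0},
  ],
)

```text
clock: 8.05
eef_pos: [0.5392, -0.1883, 0.0397]
eef_rot: [0.001, 0.713, 0.701, 0.0]
ft_force: [-4.0, 1.4, 5.0]
width: 0.0141
```

```bash
python3 -c "
from h import *
go([.543,-.187,.038],-1)
# arc from joint th0 =0 : offsets in units dy(world x), dz
for th in np.arange(.15,2.0,.125):
    a=.184-th  # below-horizontal angle
    r=.0875
    x=-r*np.cos(a)+r*np.cos(.184); z=-r*np.sin(a)+r*np.sin(.184)
    print(round(th,3),round(x/.025,2),round(-z/.025,2))"
```

```text
d [0.05 0.15 0.07] r [ 0.02  0.01 -0.  ] | eef [ 0.5392 -0.1883  0.0397] dist 4 mm t 8.1 j6 -0.39 F [-4.   1.4  5. ] w 0.0141
0.15 -0.06 -0.52
0.275 -0.04 -0.96
0.4 0.02 -1.39
0.525 0.14 -1.81
0.65 0.31 -2.21
0.775 0.53 -2.59
0.9 0.8 -2.94
1.025 1.11 -3.25
1.15 1.45 -3.52
1.275 1.83 -3.75
1.4 2.23 -3.92
1.525 2.64 -4.05
1.65 3.07 -4.12
1.775 3.51 -4.14
1.9 3.95 -4.1
```

Emit:
drive_tool(
  series=[
    {"gripper": 1,"dx": 0,"dy": -0.06,"dz": -0.52,"rx": 0,"ry": 0,"rz": 0},
    {"gripper": 1,"dx": 0,"dy": -0.04,"dz": -0.96,"rx": 0,"ry": 0,"rz": 0},
    {"gripper": 1,"dx": 0,"dy": 0.02,"dz": -1.39,"rx": 0,"ry": 0,"rz": 0},
    {"gripper": 1,"dx": 0,"dy": 0.14,"dz": -1.81,"rx": 0,"ry": 0,"rz": 0},
    {"gripper": 1,"dx": 0,"dy": 0.31,"dz": -2.21,"rx": 0,"ry": 0,"rz": 0},
  ],
)

```text
clock: 8.55
eef_pos: [0.5441, -0.1884, 0.0931]
eef_rot: [-0.002, 0.713, 0.701, -0.002]
ft_force: [-6.8, -4.4, -6.5]
width: 0.0137
```

Emit:
drive_tool(
  series=[
    {"gripper": 1,"dx": 0,"dy": 0.22,"dz": -0.38,"rx": 0,"ry": 0,"rz": 0},
    {"gripper": 1,"dx": 0,"dy": 0.49,"dz": -0.73,"rx": 0,"ry": 0,"rz": 0},
    {"gripper": 1,"dx": 0,"dy": 0.8,"dz": -1.04,"rx": 0,"ry": 0,"rz": 0},
    {"gripper": 1,"dx": 0,"dy": 1.14,"dz": -1.31,"rx": 0,"ry": 0,"rz": 0},
    {"gripper": 1,"dx": 0,"dy": 1.52,"dz": -1.54,"rx": 0,"ry": 0,"rz": 0},
  ],
)

```text
clock: 9.05
eef_pos: [0.5718, -0.1893, 0.1324]
eef_rot: [-0.009, 0.713, 0.701, -0.009]
ft_force: [-34.0, -4.7, 21.9]
width: 0.0138
```

Emit:
drive_tool(
  series=[
    {"gripper": 1,"dx": 0,"dy": 0.4,"dz": -0.17,"rx": 0,"ry": 0,"rz": 0},
    {"gripper": 1,"dx": 0,"dy": 0.81,"dz": -0.3,"rx": 0,"ry": 0,"rz": 0},
    {"gripper": 1,"dx": 0,"dy": 1.24,"dz": -0.37,"rx": 0,"ry": 0,"rz": 0},
    {"gripper": 1,"dx": 0,"dy": 1.68,"dz": -0.39,"rx": 0,"ry": 0,"rz": 0},
    {"gripper": 1,"dx": 0,"dy": 2.0,"dz": -0.36,"rx": 0,"ry": 0,"rz": 0},
  ],
)

```text
clock: 9.55
eef_pos: [0.6356, -0.1914, 0.1456]
eef_rot: [0.003, 0.713, 0.701, 0.0]
ft_force: [-6.1, -2.2, 10.4]
width: 0.0137
```

Emit:
drive_tool(
  series=[
    {"gripper": 1,"dx": 0,"dy": 0,"dz": 0,"rx": 0,"ry": 0,"rz": 0},
    {"gripper": 1,"dx": 0,"dy": 0,"dz": 0,"rx": 0,"ry": 0,"rz": 0},
    {"gripper": 1,"dx": 0,"dy": 0,"dz": 0,"rx": 0,"ry": 0,"rz": 0},
  ],
)

```text
clock: 9.85
eef_pos: [0.6372, -0.1915, 0.1453]
eef_rot: [0.004, 0.713, 0.701, 0.001]
ft_force: [-2.6, -2.2, 8.4]
width: 0.0138
```

Emit:
drive_tool(
  series=[
    {"gripper": 0.5,"dx": 0,"dy": 0,"dz": 0,"rx": 0,"ry": 0,"rz": 0},
    {"gripper": 0.5,"dx": 0,"dy": 0,"dz": 0,"rx": 0,"ry": 0,"rz": 0},
    {"gripper": 0.4,"dx": 0,"dy": 0,"dz": -1,"rx": 0,"ry": 0,"rz": 0},
    {"gripper": 0.4,"dx": 0,"dy": 0,"dz": -3,"rx": 0,"ry": 0,"rz": 0},
    {"gripper": 0.4,"dx": 0,"dy": 0,"dz": -4,"rx": 0,"ry": 0,"rz": 0},
  ],
)

```text
clock: 10.35
eef_pos: [0.6368, -0.1902, 0.2447]
eef_rot: [0.003, 0.713, 0.701, 0.002]
ft_force: [0.8, -0.7, 0.2]
width: 0.0515
```

```bash
cat > car.py <<'E'
from h import *
import sys
def carriers(p,lo=.5):
    out=[]
    for m in arm.silhouettes(p,"carrier_1"):
        if m["p"]<lo: continue
        c,_=cv2.findContours(m["mask"].astype(np.uint8),cv2.RETR_EXTERNAL,cv2.CHAIN_APPROX_NONE)
        c=max(c,key=cv2.contourArea)[:,0,:]
        g=np.array([ray(p,u,.007)[:2] for u in c.astype(float)])*1000
        (cx,cy),(w,h),a=cv2.minAreaRect(g.astype(np.float32))
        if w<h: a+=90;w,h=h,w
        a=(a+90)%180-90
        out.append((round(m["p"],2),round(cx/1000,4),round(cy/1000,4),round(w),round(h),round(a,1)))
    return out
if __name__=="__main__":
    for n in sys.argv[1:]:
        p=arm.camera(n)
        for o in carriers(p): print(n,o)
        for q in ("carrier_1","carrier_1_tail"):
            for r in arm.place_of(p,q):
                if r["p"]>.3: print(n,q,round(r["p"],2),np.round(r["point"]),ray(p,r["point"],0).round(4)[:2])
E
python3 car.py top; python3 -c "
from h import *
for r in arm.place_of(arm.camera('scene'),'bail_grip'): print(r)
go([.36,-.27,.30],71)"
```

```text
top (0.6, 0.464, 0.2727, 97, 46, 19.6)
top carrier_1 0.94 [197. 231.] [0.459  0.2711]
{'point': [169.9, 228.2], 'p': 0.89}
d [ -3.41 -10.9   -2.42] r [-1.00e-02 -3.00e-02 -1.44e+01] | eef [ 0.6339 -0.1894  0.2389] dist 292 mm t 10.7 j6 -0.34 F [-0.4  0.7  0.4] w 0.0513
```

Emit:
drive_tool(
  series=[
    {"gripper": 0.3,"dx": -3.4,"dy": -10.9,"dz": -2.4,"rx": 0,"ry": 0,"rz": -14.4},
    {"gripper": 0.3,"dx": -3.4,"dy": -10.9,"dz": -2.4,"rx": 0,"ry": 0,"rz": -14.4},
    {"gripper": 0.3,"dx": -3.4,"dy": -10.9,"dz": -2.4,"rx": 0,"ry": 0,"rz": -14.4},
    {"gripper": 0.3,"dx": -3.4,"dy": -10.9,"dz": -2.4,"rx": 0,"ry": 0,"rz": -14.4},
    {"gripper": 0.3,"dx": -3.4,"dy": -10.9,"dz": -2.4,"rx": 0,"ry": 0,"rz": -14.4},
  ],
)

```text
clock: 11.15
eef_pos: [0.3989, -0.2577, 0.2898]
eef_rot: [-0.002, 0.407, 0.914, 0.0]
ft_force: [0.4, -1.3, 0.1]
width: 0.0597
```

```bash
python3 -c "
from h import *
arm.camera('top')
go([.36,-.27,.28],71)"
```

```text
d [ 0.55 -1.26  0.47] r [-0.06 -0.08 -5.72] | eef [ 0.3925 -0.2589  0.2914] dist 36 mm t 11.2 j6 -1.41 F [-6.6 -0.3  0.3] w 0.0599
```

Emit:
drive_tool(
  series=[
    {"gripper": 0.3,"dx": 0.55,"dy": -1.26,"dz": 0.47,"rx": 0,"ry": 0,"rz": -5.7},
    {"gripper": 0.3,"dx": 0.55,"dy": -1.26,"dz": 0.47,"rx": 0,"ry": 0,"rz": -5.7},
    {"gripper": 0.3,"dx": 0.55,"dy": -1.26,"dz": 0.47,"rx": 0,"ry": 0,"rz": -5.7},
    {"gripper": 0.3,"dx": 0.55,"dy": -1.26,"dz": 0.47,"rx": 0,"ry": 0,"rz": -5.7},
    {"gripper": 0.3,"dx": 0.55,"dy": -1.26,"dz": 0.47,"rx": 0,"ry": 0,"rz": -5.7},
  ],
)

```text
clock: 11.7
eef_pos: [0.3683, -0.2683, 0.2781]
eef_rot: [-0.001, 0.173, 0.985, 0.001]
ft_force: [-0.2, 0.1, 0.3]
width: 0.06
```

```bash
python3 - <<'E'
from h import *
import sys
from car import carriers
p=arm.camera('wrist');p=arm.camera('wrist');save(p,'w6.png')
for o in carriers(p): print(o)
for q in ("carrier_1","carrier_1_tail"):
    for r in arm.place_of(p,q): print(q,round(r["p"],2),np.round(r["point"]),ray(p,r["point"],0).round(4)[:2])
go([.352,-.294,.28],71)
E
```

```text
(0.73, 0.3468, -0.299, 96, 44, -21.0)
(0.57, 0.5456, -0.0653, 309, 151, -9.1)
carrier_1 0.85 [249. 152.] [ 0.3462 -0.2994]
d [ 0.29 -1.18 -0.03] r [ 0.   -0.01 -0.18] | eef [ 0.3689 -0.2686  0.2791] dist 31 mm t 11.9 j6 -1.95 F [-0.6 -0.4  0.3] w 0.06
```

View pics/w6.png

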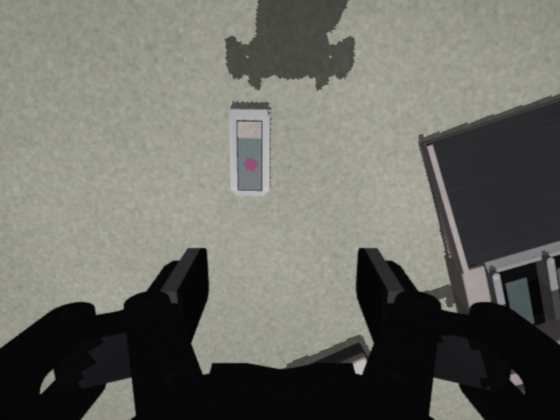

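```bash
python3 -c "
from h import *
go([.3353,-.2947,.06],69)
go([.3353,-.2947,.0],69)"
```

```text
d [ 0.9  -1.44  8.77] r [ 0.   -0.01  0.22] | eef [ 0.3689 -0.2686  0.2791] dist 223 mm t 11.9 j6 -1.95 F [-0.6 -0.4  0.3] w 0.06
d [ 0.9  -1.44 11.17] r [ 0.   -0.01  0.22] | eef [ 0.3689 -0.2686  0.2791] dist 282 mm t 11.9 j6 -1.95 F [-0.6 -0.4  0.3] w 0.06
```

Emit:
drive_tool(
  series=[
    {"gripper": 0.3,"dx": 0.9,"dy": -1.44,"dz": 2,"rx": 0,"ry": 0,"rz": 0.2},
    {"gripper": 0.3,"dx": 0.9,"dy": -1.44,"dz": 4,"rx": 0,"ry": 0,"rz": 0.2},
    {"gripper": 0.3,"dx": 0.9,"dy": -1.44,"dz": 6,"rx": 0,"ry": 0,"rz": 0.2},
    {"gripper": 0.3,"dx": 0.9,"dy": -1.44,"dz": 8,"rx": 0,"ry": 0,"rz": 0.2},
    {"gripper": 0.3,"dx": 0.9,"dy": -1.44,"dz": 9,"rx": 0,"ry": 0,"rz": 0.2},
  ],
)

```text
clock: 12.45
eef_pos: [0.3346, -0.2943, 0.0524]
eef_rot: [-0.001, 0.182, 0.983, 0.0]
ft_force: [-0.9, -0.6, -1.0]
width: 0.0598
```

```bash
python3 - <<'E'
from h import *
from car import carriers
p=arm.camera('wrist');p=arm.camera('wrist');save(p,'w7.png')
for o in carriers(p): print(o)
go([.3353,-.2947,.0],69)
E
```

```text
(0.67, 0.3469, -0.2988, 99, 44, -21.0)
d [-0.07 -0.03  2.11] r [ 0.03 -0.07  0.02] | eef [ 0.3341 -0.2935  0.0529] dist 53 mm t 12.6 j6 -2.02 F [-0.4  0.  -0.3] w 0.0597
```

View pics/w7.png

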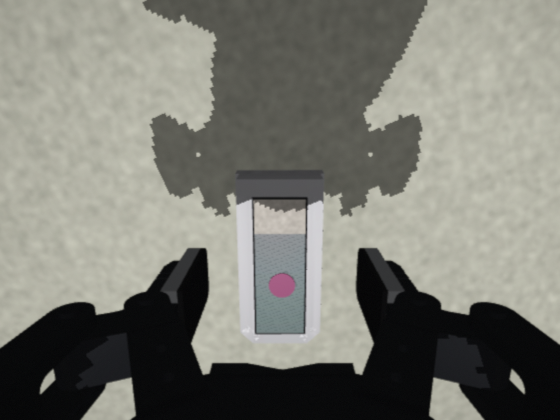

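Well aligned: the carrier (columns 237–322) is centred between the fingers. Descend and grip.

Emit:
drive_tool(
  series=[
    {"gripper": 0.3,"dx": -0.05,"dy": -0.03,"dz": 1,"rx": 0,"ry": 0,"rz": 0},
    {"gripper": 0.3,"dx": -0.05,"dy": -0.03,"dz": 2,"rx": 0,"ry": 0,"rz": 0},
    {"gripper": 0.35,"dx": -0.05,"dy": -0.03,"dz": 2.1,"rx": 0,"ry": 0,"rz": 0},
    {"gripper": 1,"dx": -0.05,"dy": -0.03,"dz": 2.05,"rx": 0,"ry": 0,"rz": 0},
    {"gripper": 1,"dx": -0.05,"dy": -0.03,"dz": 2.05,"rx": 0,"ry": 0,"rz": 0},
  ],
)

```text
clock: 13.1
eef_pos: [0.3375, -0.2972, 0.0052]
eef_rot: [0.001, 0.181, 0.983, -0.001]
ft_force: [0.1, 0.2, -1.7]
width: 0.0411
```

Emit:
drive_tool(
  series=[
    {"gripper": 1,"dx": 0,"dy": 0,"dz": 0,"rx": 0,"ry": 0,"rz": 0},
    {"gripper": 1,"dx": 0,"dy": 0,"dz": 0,"rx": 0,"ry": 0,"rz": 0},
    {"gripper": 1,"dx": 0,"dy": 0,"dz": 0,"rx": 0,"ry": 0,"rz": 0},
  ],
)

```text
clock: 13.4
eef_pos: [0.3374, -0.2972, 0.0049]
eef_rot: [0.001, 0.181, 0.983, -0.001]
ft_force: [-0.1, 0.7, 8.1]
width: 0.0414
```

```bash
python3 -c "
from h import *
go([.48,-.068,.13],89,12,-1)"
```

```text
d [-2.08 10.59 -5.01] r [-0.44 -2.34 -3.96] | eef [ 0.3374 -0.2972  0.0049] dist 298 mm t 13.4 j6 -2.02 F [-0.1  0.7  8.1] w 0.0414
```

Emit:
drive_tool(
  series=[
    {"gripper": 1,"dx": 0,"dy": 0,"dz": -1,"rx": 0,"ry": 0,"rz": 0},
    {"gripper": 1,"dx": 0,"dy": 0,"dz": -2.5,"rx": 0,"ry": 0,"rz": 0},
    {"gripper": 1,"dx": 0,"dy": 0.3,"dz": -4,"rx": 0,"ry": 0,"rz": 0},
    {"gripper": 1,"dx": -0.3,"dy": 1.8,"dz": -5,"rx": 0,"ry": 0,"rz": -1},
    {"gripper": 1,"dx": -0.6,"dy": 3.5,"dz": -5,"rx": 0,"ry": 0,"rz": -2},
  ],
)

```text
clock: 13.9
eef_pos: [0.3845, -0.2219, 0.1327]
eef_rot: [0.004, 0.095, 0.995, -0.003]
ft_force: [1.7, -0.0, -1.3]
width: 0.0414
```

```bash
python3 -c "
from h import *
arm.camera('top')
go([.48,-.068,.13],89,12,-1)"
```

```text
d [-2.63  6.46  0.08] r [-0.18 -2.31 -1.9 ] | eef [ 0.3859 -0.2149  0.1311] dist 174 mm t 13.9 j6 -2.0 F [ 2.6  4.9 -2.1] w 0.0413
```

Emit:
drive_tool(
  series=[
    {"gripper": 1,"dx": -0.8,"dy": 1.9,"dz": 0.05,"rx": 0,"ry": -0.6,"rz": -0.5},
    {"gripper": 1,"dx": -1.6,"dy": 3.8,"dz": 0.05,"rx": -0.1,"ry": -1.2,"rz": -1},
    {"gripper": 1,"dx": -2.4,"dy": 5.6,"dz": 0.05,"rx": -0.15,"ry": -1.8,"rz": -1.6},
    {"gripper": 1,"dx": -2.6,"dy": 6.3,"dz": 0.05,"rx": -0.2,"ry": -2.3,"rz": -1.9},
    {"gripper": 1,"dx": -2.6,"dy": 6.3,"dz": 0.05,"rx": -0.2,"ry": -2.3,"rz": -1.9},
  ],
)

```text
clock: 14.45
eef_pos: [0.4739, -0.0748, 0.127]
eef_rot: [0.1, 0.01, 0.995, -0.0]
ft_force: [-1.2, 0.6, -1.6]
width: 0.0411
```

```bash
python3 - <<'E'
from fit import *
p=arm.camera('wrist');p=arm.camera('wrist');save(p,'w8.png')
Ps=[[.003,.058,.035],[.003,0,.035],[.003,-.058,.035]];obs=[]
for r in arm.place_of(p,'bay_1'):
    if r['p']>.3: print(round(r['p'],2),np.round(r['point']),ray(p,r['point'],.035).round(4))
for P in Ps: print(proj(p,S2W(P,[.5628,-.0045,-.0178])).round(0))
go([.5114,-.0616,.044],89,12,-1)
E
```

```text
0.68 [458. 283.] [0.5597 0.0518 0.035 ]
0.59 [381. 289.] [ 0.5638 -0.0044  0.035 ]
[459. 291.]
[381. 291.]
[302. 291.]
d [-0.76  0.68  3.55] r [-0.01 -0.1  -0.07] | eef [ 0.4747 -0.0778  0.1272] dist 92 mm t 14.6 j6 -1.89 F [-0.  -0.1 -1.4] w 0.0412
```

View pics/w8.png

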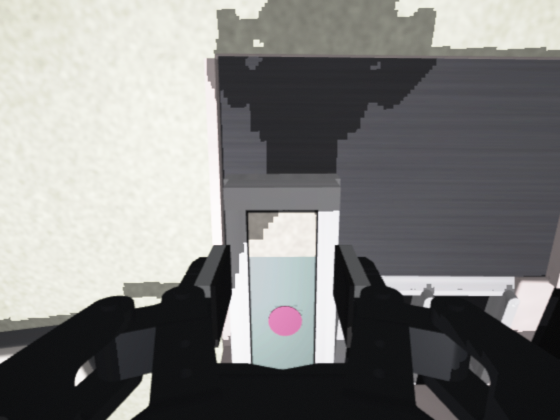

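Emit:
drive_tool(
  series=[
    {"gripper": 1,"dx": -0.76,"dy": 0.68,"dz": 1,"rx": 0,"ry": -0.1,"rz": -0.07},
    {"gripper": 1,"dx": -0.76,"dy": 0.68,"dz": 2,"rx": 0,"ry": -0.1,"rz": -0.07},
    {"gripper": 1,"dx": -0.76,"dy": 0.68,"dz": 3,"rx": 0,"ry": -0.1,"rz": -0.07},
    {"gripper": 1,"dx": -0.76,"dy": 0.68,"dz": 3.3,"rx": 0,"ry": -0.1,"rz": -0.07},
    {"gripper": 1,"dx": -0.76,"dy": 0.68,"dz": 3.5,"rx": 0,"ry": -0.1,"rz": -0.07},
  ],
)

```text
clock: 15.1
eef_pos: [0.5112, -0.0622, 0.0444]
eef_rot: [0.104, 0.009, 0.995, -0.001]
ft_force: [0.6, -0.1, -0.4]
width: 0.041
```

Emit:
drive_tool(
  series=[
    {"gripper": 1,"dx": 0,"dy": 0,"dz": 0.04,"rx": 0,"ry": 0,"rz": 0},
    {"gripper": 1,"dx": 0,"dy": 0,"dz": 0.04,"rx": 0,"ry": 0,"rz": 0},
  ],
)

```text
clock: 15.3
eef_pos: [0.5122, -0.0617, 0.0448]
eef_rot: [0.105, 0.009, 0.994, -0.001]
ft_force: [0.4, -0.1, -1.4]
width: 0.0415
```

```bash
python3 -c "
from h import *
go([.5114,-.0616,.044],89,12,-1)"
```

```text
d [0.04 0.   0.03] r [-0.01  0.02 -0.01] | eef [ 0.5122 -0.0617  0.0448] dist 1 mm t 15.3 j6 -1.86 F [ 0.4 -0.1 -1.4] w 0.0415
```

Emit:
drive_tool(
  series=[
    {"gripper": 0.3,"dx": 0,"dy": 0,"dz": 0,"rx": 0,"ry": 0,"rz": 0},
    {"gripper": 0.3,"dx": 0,"dy": 0,"dz": 0,"rx": 0,"ry": 0,"rz": 0},
    {"gripper": 0.3,"dx": 0,"dy": 0,"dz": -0.8,"rx": 0,"ry": 0,"rz": 0},
    {"gripper": 0.3,"dx": 0,"dy": 0,"dz": -2,"rx": 0,"ry": 0,"rz": 0},
    {"gripper": 0.3,"dx": 1,"dy": 0,"dz": -4,"rx": 0,"ry": 0,"rz": 0},
  ],
)

```text
clock: 15.8
eef_pos: [0.473, -0.061, 0.1335]
eef_rot: [0.106, 0.008, 0.994, -0.002]
ft_force: [-0.2, -0.6, 1.0]
width: 0.0597
```

```bash
python3 - <<'E'
from fit import *
from car import carriers
p=arm.camera('wrist');p=arm.camera('wrist');save(p,'w9.png')
for o in carriers(p): print(o)
for q in ("carrier_1","carrier_1_tail"):
    for r in arm.place_of(p,q):
        if r['p']>.3:print(q,round(r["p"],2),np.round(r["point"]),ray(p,r["point"],.034).round(4)[:2])
Q=[.5628,-.0045,-.0178]
print('pred tail',proj(p,S2W([-.087,-.058,.029],Q)).round())
go(S2W([-.113,-.058,.12],Q),89,0,-1)
print(S2W([-.113,-.058,.12],Q))
E
```

```text
(0.74, 0.5525, -0.0629, 133, 55, -0.9)
carrier_1 0.9 [282. 241.] [ 0.5244 -0.0611]
carrier_1_tail 0.7 [349. 253.] [ 0.5359 -0.0112]
pred tail [281. 176.]
d [ 0.96 -0.02  0.32] r [-0.01  2.43  0.  ] | eef [ 0.4707 -0.0605  0.1328] dist 25 mm t 16.1 j6 -1.86 F [-0.4 -1.2 -0.3] w 0.06
[ 0.44878556 -0.06047952  0.12      ]
```

View pics/w9.png

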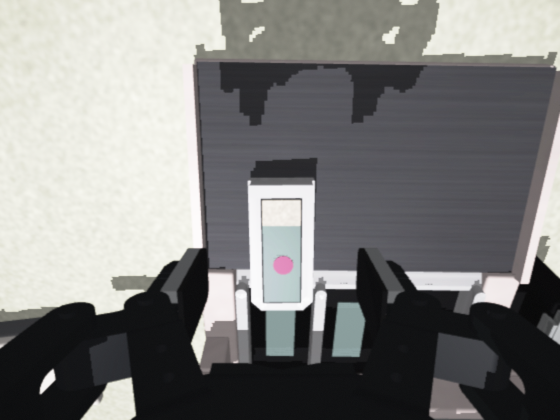

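```bash
python3 - <<'E'
from fit import *
Q=[.5628,-.0045,-.0178]
for z in (.12,.04): go(S2W([-.115,-.058,z],Q),89,0,-1)
E
```

```text
d [ 1.04 -0.02  0.3 ] r [-0.01  2.43  0.  ] | eef [ 0.4707 -0.0605  0.1328] dist 27 mm t 16.1 j6 -1.86 F [-0.4 -1.2 -0.3] w 0.06
d [ 1.72 -0.01  3.43] r [-0.01  2.43  0.  ] | eef [ 0.4707 -0.0605  0.1328] dist 96 mm t 16.1 j6 -1.86 F [-0.4 -1.2 -0.3] w 0.06
```

Emit:
drive_tool(
  series=[
    {"gripper": 0.8,"dx": 1.04,"dy": 0,"dz": 0.3,"rx": 0,"ry": 1.2,"rz": 0},
    {"gripper": 0.8,"dx": 1.04,"dy": 0,"dz": 0.3,"rx": 0,"ry": 2.43,"rz": 0},
    {"gripper": 0.8,"dx": 1.3,"dy": 0,"dz": 1.5,"rx": 0,"ry": 2.43,"rz": 0},
    {"gripper": 0.8,"dx": 1.6,"dy": 0,"dz": 2.9,"rx": 0,"ry": 2.43,"rz": 0},
    {"gripper": 0.8,"dx": 1.72,"dy": 0,"dz": 3.43,"rx": 0,"ry": 2.43,"rz": 0},
  ],
)

```text
clock: 16.55
eef_pos: [0.4445, -0.0594, 0.0354]
eef_rot: [-0.004, 0.009, 1.0, 0.0]
ft_force: [-1.0, 0.1, -0.2]
width: 0.0169
```

```bash
python3 - <<'E'
from fit import *
Q=[.5628,-.0045,-.0178]
arm.camera('top');arm.camera('top')
for x,z in ((-.115,.04),(-.045,.050),(-.02,.051),(-.007,.051)): go(S2W([x,-.058,z],Q),89,0,-1)
E
```

```text
d [-0.11 -0.04 -0.16] r [ 0.01 -0.11  0.  ] | eef [ 0.444  -0.0594  0.0359] dist 5 mm t 16.6 j6 -1.78 F [-0.5  0.4 -0.2] w 0.0172
d [-2.91 -0.04 -0.59] r [ 0.01 -0.11  0.  ] | eef [ 0.444  -0.0594  0.0359] dist 74 mm t 16.6 j6 -1.78 F [-0.5  0.4 -0.2] w 0.0172
d [-3.91 -0.04 -0.64] r [ 0.01 -0.11  0.  ] | eef [ 0.444  -0.0594  0.0359] dist 99 mm t 16.6 j6 -1.78 F [-0.5  0.4 -0.2] w 0.0172
d [-4.43 -0.04 -0.64] r [ 0.01 -0.11  0.  ] | eef [ 0.444  -0.0594  0.0359] dist 112 mm t 16.6 j6 -1.78 F [-0.5  0.4 -0.2] w 0.0172
```

Emit:
drive_tool(
  series=[
    {"gripper": 0.8,"dx": -0.6,"dy": -0.03,"dz": -0.2,"rx": 0,"ry": -0.1,"rz": 0},
    {"gripper": 0.8,"dx": -1.1,"dy": -0.04,"dz": -0.3,"rx": 0,"ry": -0.1,"rz": 0},
    {"gripper": 0.8,"dx": -1.7,"dy": -0.04,"dz": -0.4,"rx": 0,"ry": -0.1,"rz": 0},
    {"gripper": 0.8,"dx": -2.3,"dy": -0.04,"dz": -0.5,"rx": 0,"ry": -0.1,"rz": 0},
    {"gripper": 0.8,"dx": -2.9,"dy": -0.04,"dz": -0.6,"rx": 0,"ry": -0.1,"rz": 0},
  ],
)

```text
clock: 17.15
eef_pos: [0.5206, -0.0625, 0.0559]
eef_rot: [0.004, 0.009, 1.0, -0.001]
ft_force: [-1.0, 0.7, 0.3]
width: 0.0173
```

Emit:
drive_tool(
  series=[
    {"gripper": 0.8,"dx": -0.4,"dy": 0,"dz": -0.04,"rx": 0,"ry": 0,"rz": 0},
    {"gripper": 0.8,"dx": -0.7,"dy": 0,"dz": -0.04,"rx": 0,"ry": 0,"rz": 0},
    {"gripper": 0.8,"dx": -1,"dy": 0,"dz": -0.04,"rx": 0,"ry": 0,"rz": 0},
    {"gripper": 0.8,"dx": -1.2,"dy": 0,"dz": -0.04,"rx": 0,"ry": 0,"rz": 0},
    {"gripper": 0.8,"dx": -1.2,"dy": 0,"dz": -0.04,"rx": 0,"ry": 0,"rz": 0},
  ],
)

```text
clock: 17.65
eef_pos: [0.5494, -0.0629, 0.0554]
eef_rot: [0.004, 0.009, 1.0, -0.0]
ft_force: [0.3, -0.5, -0.6]
width: 0.017
```

```bash
python3 - <<'E'
from fit import *
Q=[.5628,-.0045,-.0178]
p=arm.camera('wrist');p=arm.camera('wrist');save(p,'w10.png',(150,120,280,210),2)
print(proj(p,S2W([0,-.058,.047],Q)),proj(p,S2W([.003,-.058,.059],Q)))
go(S2W([-.007,-.058,.051],Q),89,0,-1)
E
```

```text
[282.39927356 285.26237502] [282.39103827 305.86817728]
d [-0.26  0.02  0.17] r [-0.01  0.07  0.  ] | eef [ 0.5483 -0.0627  0.0552] dist 8 mm t 17.8 j6 -1.74 F [-0.5 -0.1 -0.6] w 0.0171
```

View pics/w10.png

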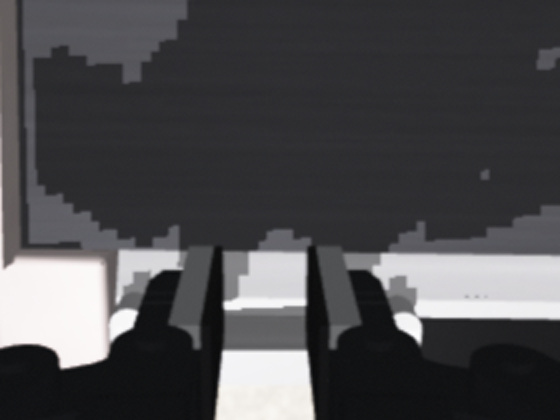

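Emit:
drive_tool(
  series=[
    {"gripper": 0.8,"dx": -0.15,"dy": 0,"dz": 0.14,"rx": 0,"ry": 0.07,"rz": 0},
    {"gripper": 0.8,"dx": -0.3,"dy": 0,"dz": 0.14,"rx": 0,"ry": 0.07,"rz": 0},
    {"gripper": 0.8,"dx": -0.4,"dy": 0,"dz": 0.14,"rx": 0,"ry": 0.07,"rz": 0},
    {"gripper": 0.8,"dx": -0.4,"dy": 0,"dz": 0.14,"rx": 0,"ry": 0.07,"rz": 0},
    {"gripper": 0.8,"dx": -0.4,"dy": 0,"dz": 0.14,"rx": 0,"ry": 0.07,"rz": 0},
  ],
)

```text
clock: 18.25
eef_pos: [0.555, -0.0627, 0.0513]
eef_rot: [-0.003, 0.009, 1.0, -0.0]
ft_force: [-5.3, -0.9, 2.9]
width: 0.0173
```

Emit:
drive_tool(
  series=[
    {"gripper": 0.8,"dx": 0.5,"dy": 0,"dz": 0,"rx": 0,"ry": 0,"rz": 0},
    {"gripper": 0.8,"dx": 2,"dy": 0,"dz": -1,"rx": 0,"ry": 0,"rz": 0},
    {"gripper": 0.8,"dx": 2.5,"dy": 0,"dz": -3,"rx": 0,"ry": 0,"rz": 0},
    {"gripper": 0.8,"dx": 2.5,"dy": 0,"dz": -4,"rx": 0,"ry": 0,"rz": 0},
    {"gripper": 0.8,"dx": 2.5,"dy": 0,"dz": -4,"rx": 0,"ry": 0,"rz": 0},
  ],
)

```text
clock: 18.75
eef_pos: [0.4988, -0.0625, 0.1561]
eef_rot: [0.005, 0.009, 1.0, -0.001]
ft_force: [0.4, -1.1, -0.5]
width: 0.0171
```

```bash
python3 - <<'E'
from fit import *
Q=[.5628,-.0045,-.0178]
p=arm.camera('wrist');p=arm.camera('wrist');save(p,'w11.png',(150,180,280,210),2)
for y in (-.078,-.038): print(proj(p,S2W([.003,y,.059],Q)),proj(p,S2W([.0,y,.047],Q)))
for q in ("carrier_1","carrier_1_tail"):
    for r in arm.place_of(p,q):
        if r['p']>.3:print(q,round(r["p"],2),np.round(r["point"]),ray(p,r["point"],.035).round(4)[:2])
print('bay3',S2W([.003,-.058,.035],Q))
p=arm.camera('top')
from car import carriers
print(carriers(p))
go([.44,.22,.28],111)
E
```

```text
[254.79779751 294.25629769] [255.90340599 282.28679155]
[311.35568059 294.31218878] [310.24258603 282.33611066]
carrier_1 0.81 [285. 331.] [ 0.611 -0.062]
bay3 [ 0.56476718 -0.06254421  0.035     ]
[(0.66, 0.4634, 0.2712, 96, 47, 18.6)]
d [ 2.41 11.22 -5.17] r [ 0.   -0.02 -4.4 ] | eef [ 0.4951 -0.0616  0.1505] dist 315 mm t 19.1 j6 -1.76 F [-0.1 -0.3  0.4] w 0.0168
```

View pics/w11.png

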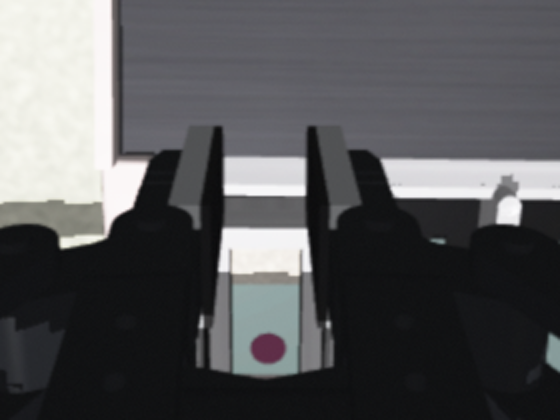

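Emit:
drive_tool(
  series=[
    {"gripper": 0.3,"dx": 1,"dy": 1,"dz": -2,"rx": 0,"ry": 0,"rz": 0},
    {"gripper": 0.3,"dx": 2.4,"dy": 11.2,"dz": -5.2,"rx": 0,"ry": 0,"rz": -4.4},
    {"gripper": 0.3,"dx": 2.4,"dy": 11.2,"dz": -5.2,"rx": 0,"ry": 0,"rz": -4.4},
    {"gripper": 0.3,"dx": 2.4,"dy": 11.2,"dz": -5.2,"rx": 0,"ry": 0,"rz": -4.4},
    {"gripper": 0.3,"dx": 2.4,"dy": 11.2,"dz": -5.2,"rx": 0,"ry": 0,"rz": -4.4},
  ],
)

```text
clock: 19.55
eef_pos: [0.4498, 0.1482, 0.2564]
eef_rot: [-0.001, -0.183, 0.983, -0.0]
ft_force: [0.6, -0.5, 0.1]
width: 0.0594
```

```bash
python3 - <<'E'
from h import *
from car import carriers
p=arm.camera('wrist');p=arm.camera('wrist')
for o in carriers(p): print(o)
for q in ("carrier_1",):
    for r in arm.place_of(p,q): print(q,round(r["p"],2),np.round(r["point"]),ray(p,r["point"],0).round(4)[:2])
print(carriers(arm.camera('top')))
go([.455,.268,.1],109)
E
```

```text
(0.81, 0.4608, 0.2723, 97, 49, 18.2)
(0.6, 0.619, -0.0891, 82, 54, -1.5)
carrier_1 0.68 [370. 208.] [0.4623 0.2684]
carrier_1 0.61 [ 28. 234.] [ 0.6312 -0.0815]
[(0.66, 0.602, -0.0673, 51, 45, 0.2), (0.66, 0.4306, 0.2645, 47, 36, 60.7)]
d [-1.95  4.5   6.21] r [-0.01 -0.03  0.4 ] | eef [0.45   0.1458 0.2556] dist 198 mm t 19.9 j6 -1.71 F [ 0.1 -1.   0.3] w 0.0599
```

```bash
python3 - <<'E'
from h import *
go([.4515,.2683,.06],108.5)
E
```

```text
d [-1.83  4.56  7.81] r [-0.01 -0.03  0.5 ] | eef [0.45   0.1458 0.2556] dist 231 mm t 19.9 j6 -1.71 F [ 0.1 -1.   0.3] w 0.0599
```

Emit:
drive_tool(
  series=[
    {"gripper": 0.3,"dx": -0.8,"dy": 1.8,"dz": 0.5,"rx": 0,"ry": 0,"rz": 0.5},
    {"gripper": 0.3,"dx": -1.5,"dy": 3.5,"dz": 1.5,"rx": 0,"ry": 0,"rz": 0.5},
    {"gripper": 0.3,"dx": -1.83,"dy": 4.55,"dz": 3,"rx": 0,"ry": 0,"rz": 0.5},
    {"gripper": 0.3,"dx": -1.83,"dy": 4.55,"dz": 5,"rx": 0,"ry": 0,"rz": 0.5},
    {"gripper": 0.3,"dx": -1.83,"dy": 4.55,"dz": 6.9,"rx": 0,"ry": 0,"rz": 0.5},
  ],
)

```text
clock: 20.35
eef_pos: [0.453, 0.2682, 0.0821]
eef_rot: [0.0, -0.16, 0.987, -0.001]
ft_force: [-0.1, -0.7, -0.2]
width: 0.0601
```

```bash
python3 - <<'E'
from h import *
from car import carriers
p=arm.camera('wrist');p=arm.camera('wrist');save(p,'w12.png')
for o in carriers(p,.3): print(o)
for r in arm.place_of(p,"carrier_1"): print(round(r["p"],2),np.round(r["point"]),ray(p,r["point"],0).round(4)[:2])
go([.4515,.2683,.0],108.5)
E
```

```text
(0.88, 0.4618, 0.2727, 100, 46, 19.0)
0.94 [285. 237.] [0.4608 0.2715]
d [0.01 0.05 3.34] r [-0.02 -0.04 -0.03] | eef [0.4524 0.2674 0.0835] dist 84 mm t 20.6 j6 -1.44 F [ 0.3 -0.1  0. ] w 0.0599
```

Emit:
drive_tool(
  series=[
    {"gripper": 0.3,"dx": 0,"dy": 0.05,"dz": 1.5,"rx": 0,"ry": 0,"rz": 0},
    {"gripper": 0.3,"dx": 0,"dy": 0.05,"dz": 2.8,"rx": 0,"ry": 0,"rz": 0},
    {"gripper": 0.3,"dx": 0,"dy": 0.05,"dz": 3.25,"rx": 0,"ry": 0,"rz": 0},
    {"gripper": 0.3,"dx": 0,"dy": 0.05,"dz": 3.25,"rx": 0,"ry": 0,"rz": 0},
    {"gripper": 1,"dx": 0,"dy": 0.05,"dz": 3.25,"rx": 0,"ry": 0,"rz": 0},
  ],
)

```text
clock: 21.05
eef_pos: [0.4541, 0.2708, 0.005]
eef_rot: [0.002, -0.16, 0.987, 0.0]
ft_force: [-0.6, 0.0, -0.5]
width: 0.0466
```

Emit:
drive_tool(
  series=[
    {"gripper": 1,"dx": 0,"dy": 0,"dz": 0,"rx": 0,"ry": 0,"rz": 0},
    {"gripper": 1,"dx": 0,"dy": 0,"dz": 0,"rx": 0,"ry": 0,"rz": 0},
    {"gripper": 1,"dx": 0,"dy": 0,"dz": 0,"rx": 0,"ry": 0,"rz": 0},
    {"gripper": 1,"dx": 0,"dy": 0,"dz": 0,"rx": 0,"ry": 0,"rz": 0},
  ],
)

```text
clock: 21.45
eef_pos: [0.4541, 0.2709, 0.0057]
eef_rot: [0.003, -0.161, 0.987, 0.0]
ft_force: [-0.8, -1.8, 6.8]
width: 0.0409
```

Emit:
drive_tool(
  series=[
    {"gripper": 1,"dx": 0,"dy": 0,"dz": -1,"rx": 0,"ry": 0,"rz": 0},
    {"gripper": 1,"dx": 0,"dy": 0,"dz": -2.5,"rx": 0,"ry": 0,"rz": 0},
    {"gripper": 1,"dx": 0,"dy": 0,"dz": -4,"rx": 0,"ry": 0,"rz": 0},
    {"gripper": 1,"dx": 0,"dy": 0,"dz": -5,"rx": 0,"ry": 0,"rz": 0},
    {"gripper": 1,"dx": 0,"dy": 0,"dz": -5,"rx": 0,"ry": 0,"rz": 0},
  ],
)

```text
clock: 21.95
eef_pos: [0.4555, 0.2721, 0.1336]
eef_rot: [0.006, -0.161, 0.987, 0.001]
ft_force: [0.9, 0.4, -1.2]
width: 0.0411
```

```bash
python3 - <<'E'
from fit import *
from car import carriers
Q=[.5628,-.0045,-.0178]
print(carriers(arm.camera('top'),.3))
for y in (0,.058): go(S2W([-.085,y,.13],Q),89,12,-1)
E
```

```text
[(0.9, 0.6007, -0.0674, 54, 45, 0.2)]
d [  2.52 -10.7   -0.02] r [ 0.41 -2.34  3.89] | eef [0.4527 0.2707 0.1296] dist 275 mm t 22.1 j6 -1.43 F [-0.   0.4 -0.9] w 0.0409
d [ 1.75 -8.51 -0.02] r [ 0.41 -2.34  3.89] | eef [0.4527 0.2707 0.1296] dist 217 mm t 22.1 j6 -1.43 F [-0.   0.4 -0.9] w 0.0409
```

Emit:
drive_tool(
  series=[
    {"gripper": 1,"dx": 0.45,"dy": -1.9,"dz": 0,"rx": 0.1,"ry": -0.5,"rz": 0.8},
    {"gripper": 1,"dx": 0.9,"dy": -3.8,"dz": 0,"rx": 0.2,"ry": -1,"rz": 1.6},
    {"gripper": 1,"dx": 1.35,"dy": -5.7,"dz": 0,"rx": 0.3,"ry": -1.5,"rz": 2.4},
    {"gripper": 1,"dx": 1.8,"dy": -7.6,"dz": 0,"rx": 0.35,"ry": -2,"rz": 3.2},
    {"gripper": 1,"dx": 2.25,"dy": -9.5,"dz": 0,"rx": 0.4,"ry": -2.3,"rz": 3.9},
  ],
)

```text
clock: 22.55
eef_pos: [0.4717, 0.0258, 0.1267]
eef_rot: [0.1, 0.01, 0.995, -0.001]
ft_force: [0.8, 0.0, -1.7]
width: 0.0408
```

```bash
python3 - <<'E'
from fit import *
Q=[.5628,-.0045,-.0178]
p=arm.camera('wrist');p=arm.camera('wrist')
for r in arm.place_of(p,'bay_1'):
    if r['p']>.3: print(round(r['p'],2),np.round(r['point']),ray(p,r['point'],.035).round(4))
for y in (.058,0,-.058): print(S2W([.003,y,.035],Q))
go(S2W([-.048,0,.045],Q),89,12,-1)
E
```

```text
0.58 [173. 290.] [ 0.5595 -0.0644  0.035 ]
[0.56683187 0.05343741 0.035     ]
[ 0.56579952 -0.0045534   0.035     ]
[ 0.56476718 -0.06254421  0.035     ]
d [-1.04 -1.08  3.55] r [-0.03 -0.11 -0.08] | eef [0.4724 0.0244 0.1269] dist 96 mm t 22.7 j6 -1.59 F [-0.3  0.3 -0.4] w 0.0408
```

Emit:
drive_tool(
  series=[
    {"gripper": 1,"dx": -1.04,"dy": -1.08,"dz": 0.6,"rx": 0,"ry": -0.1,"rz": -0.08},
    {"gripper": 1,"dx": -1.04,"dy": -1.08,"dz": 2,"rx": 0,"ry": -0.1,"rz": -0.08},
    {"gripper": 1,"dx": -1.04,"dy": -1.08,"dz": 3,"rx": 0,"ry": -0.1,"rz": -0.08},
    {"gripper": 1,"dx": -1.04,"dy": -1.08,"dz": 3.4,"rx": 0,"ry": -0.1,"rz": -0.08},
    {"gripper": 1,"dx": -1.04,"dy": -1.08,"dz": 3.52,"rx": 0,"ry": -0.1,"rz": -0.08},
  ],
)

```text
clock: 23.2
eef_pos: [0.5151, 0.0008, 0.0463]
eef_rot: [0.103, 0.005, 0.995, -0.001]
ft_force: [-13.2, -0.9, 29.1]
width: 0.041
```

Emit:
drive_tool(
  series=[
    {"gripper": 1,"dx": 0,"dy": 0,"dz": 0.03,"rx": 0,"ry": 0,"rz": 0},
    {"gripper": 0.3,"dx": 0,"dy": 0,"dz": 0.03,"rx": 0,"ry": 0,"rz": 0},
    {"gripper": 0.3,"dx": 0,"dy": 0,"dz": 0.03,"rx": 0,"ry": 0,"rz": 0},
    {"gripper": 0.3,"dx": 0,"dy": 0,"dz": -0.8,"rx": 0,"ry": 0,"rz": 0},
    {"gripper": 0.3,"dx": 0,"dy": 0,"dz": -2,"rx": 0,"ry": 0,"rz": 0},
  ],
)

```text
clock: 23.7
eef_pos: [0.5055, 0.0005, 0.0954]
eef_rot: [0.104, 0.005, 0.995, -0.001]
ft_force: [1.1, -0.5, 0.7]
width: 0.0599
```

Emit:
drive_tool(
  series=[
    {"gripper": 0.3,"dx": 0.6,"dy": 0,"dz": -1.5,"rx": 0,"ry": 0,"rz": 0},
    {"gripper": 0.3,"dx": 1,"dy": 0,"dz": -2,"rx": 0,"ry": 0,"rz": 0},
    {"gripper": 0.3,"dx": 1,"dy": 0,"dz": -2,"rx": 0,"ry": 0,"rz": 0},
  ],
)

```text
clock: 24.0
eef_pos: [0.471, 0.0008, 0.1417]
eef_rot: [0.107, 0.005, 0.994, -0.002]
ft_force: [0.0, -0.5, -0.7]
width: 0.0597
```

```bash
python3 - <<'E'
from fit import *
from car import carriers
p=arm.camera('wrist');p=arm.camera('wrist');save(p,'w13.png')
for o in carriers(p,.3): print(o)
for q in ("carrier_1","carrier_1_tail"):
    for r in arm.place_of(p,q):
        if r['p']>.3:print(q,round(r["p"],2),np.round(r["point"]),ray(p,r["point"],.037).round(4)[:2])
Q=[.5628,-.0045,-.0178]
print('pred tail',proj(p,S2W([-.087,0,.029],Q)).round())
for z in (.12,.042): go(S2W([-.115,0,z],Q),89,0,-1)
E
```

```text
(0.61, 0.645, -0.069, 108, 41, -1.8)
(0.59, 0.5561, -0.0007, 135, 56, -0.3)
carrier_1 0.92 [282. 241.] [ 5.277e-01 -2.000e-04]
carrier_1 0.72 [209. 323.] [ 0.609  -0.0617]
pred tail [277. 171.]
d [ 1.1  -0.12  0.54] r [-0.02  2.42  0.07] | eef [4.718e-01 3.000e-04 1.390e-01] dist 31 mm t 24.2 j6 -1.68 F [-0.6 -0.3  0. ] w 0.0601
d [ 1.75 -0.11  3.59] r [-0.02  2.42  0.07] | eef [4.718e-01 3.000e-04 1.390e-01] dist 100 mm t 24.2 j6 -1.68 F [-0.6 -0.3  0. ] w 0.0601
```

View pics/w13.png

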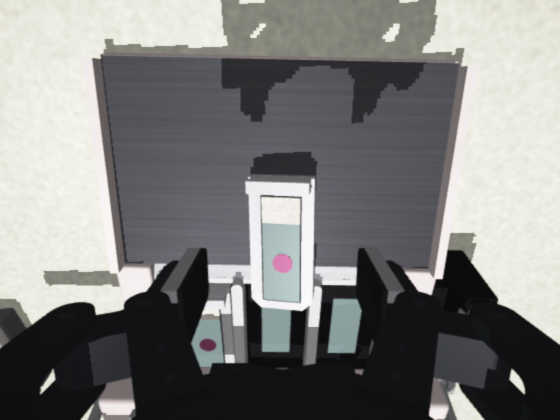

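Emit:
drive_tool(
  series=[
    {"gripper": 0.3,"dx": -1,"dy": -0.15,"dz": 2,"rx": 0,"ry": 0,"rz": 0},
    {"gripper": 0.3,"dx": -1,"dy": -0.15,"dz": 3,"rx": 0,"ry": 0,"rz": 0},
    {"gripper": 0.3,"dx": -1,"dy": -0.15,"dz": 3.9,"rx": 0,"ry": 0,"rz": 0},
    {"gripper": 0.8,"dx": -1,"dy": -0.15,"dz": 3.9,"rx": 0,"ry": 0,"rz": 0},
    {"gripper": 0.8,"dx": -1,"dy": -0.15,"dz": 3.9,"rx": 0,"ry": 0,"rz": 0},
  ],
)

```text
clock: 24.75
eef_pos: [0.5158, -0.0042, 0.0486]
eef_rot: [0.104, 0.006, 0.995, -0.002]
ft_force: [-1.2, -0.1, -0.5]
width: 0.0318
```

Emit:
drive_tool(
  series=[
    {"gripper": 0.8,"dx": 0,"dy": 0,"dz": 0,"rx": 0,"ry": 0,"rz": 0},
    {"gripper": 0.8,"dx": 0.2,"dy": 0,"dz": -0.1,"rx": 0,"ry": 0,"rz": 0},
    {"gripper": 0.8,"dx": 0.2,"dy": 0,"dz": -0.1,"rx": 0,"ry": 0,"rz": 0},
  ],
)

```text
clock: 25.05
eef_pos: [0.5102, -0.0041, 0.0522]
eef_rot: [0.106, 0.006, 0.994, -0.002]
ft_force: [0.1, 0.2, -0.2]
width: 0.017
```

```bash
python3 - <<'E'
from fit import *
Q=[.5628,-.0045,-.0178]
for x in (-.048,-.053): go(S2W([x,0,.045],Q),89,12,-1)
E
```

```text
d [-0.12  0.02  0.32] r [-0.01  0.04  0.07] | eef [ 0.5102 -0.0041  0.0522] dist 9 mm t 25.1 j6 -1.69 F [ 0.1  0.2 -0.2] w 0.017
d [0.08 0.02 0.28] r [-0.01  0.04  0.07] | eef [ 0.5102 -0.0041  0.0522] dist 7 mm t 25.1 j6 -1.69 F [ 0.1  0.2 -0.2] w 0.017
```

Emit:
drive_tool(
  series=[
    {"gripper": 0.3,"dx": 0,"dy": 0.02,"dz": -0.5,"rx": 0,"ry": 0,"rz": 0},
    {"gripper": 0.3,"dx": 0,"dy": 0.02,"dz": -0.5,"rx": 0,"ry": 0,"rz": 0},
    {"gripper": 0.3,"dx": 0,"dy": 0.02,"dz": -0.5,"rx": 0,"ry": 0,"rz": 0},
    {"gripper": 0.3,"dx": 0,"dy": 0.02,"dz": 0.35,"rx": 0,"ry": 0,"rz": 0},
    {"gripper": 0.3,"dx": 0,"dy": 0.02,"dz": 0.38,"rx": 0,"ry": 0,"rz": 0},
  ],
)

```text
clock: 25.55
eef_pos: [0.5121, -0.0037, 0.0405]
eef_rot: [0.105, 0.006, 0.995, -0.002]
ft_force: [-0.2, -0.1, 0.4]
width: 0.0597
```

Emit:
drive_tool(
  series=[
    {"gripper": 0.6,"dx": 0,"dy": 0,"dz": 0,"rx": 0,"ry": 0,"rz": 0},
    {"gripper": 0.6,"dx": 0,"dy": 0,"dz": 0,"rx": 0,"ry": 0,"rz": 0},
    {"gripper": 0.6,"dx": 0,"dy": 0,"dz": 0,"rx": 0,"ry": 0,"rz": 0},
  ],
)

```text
clock: 25.85
eef_pos: [0.5128, -0.0038, 0.0422]
eef_rot: [0.106, 0.006, 0.994, -0.002]
ft_force: [0.2, 0.9, -1.9]
width: 0.0412
```

Gripped this time (41 mm). Release, back off and check with the networks.

Emit:
drive_tool(
  series=[
    {"gripper": 0.3,"dx": 0,"dy": 0,"dz": 0,"rx": 0,"ry": 0,"rz": 0},
    {"gripper": 0.3,"dx": 0,"dy": 0,"dz": 0,"rx": 0,"ry": 0,"rz": 0},
    {"gripper": 0.3,"dx": 0,"dy": 0,"dz": -1,"rx": 0,"ry": 0,"rz": 0},
    {"gripper": 0.3,"dx": 0,"dy": 0,"dz": -2.5,"rx": 0,"ry": 0,"rz": 0},
    {"gripper": 0.3,"dx": 1,"dy": 0,"dz": -4,"rx": 0,"ry": 0,"rz": 0},
  ],
)

```text
clock: 26.35
eef_pos: [0.4716, -0.0035, 0.1367]
eef_rot: [0.109, 0.006, 0.994, -0.002]
ft_force: [0.4, -0.4, 0.8]
width: 0.0598
```

```bash
python3 - <<'E'
from fit import *
from car import carriers
p=arm.camera('wrist');p=arm.camera('wrist');save(p,'w14.png')
for o in carriers(p,.3): print(o)
for q in ("carrier_1",):
    for r in arm.place_of(p,q):
        if r['p']>.3:print(q,round(r["p"],2),np.round(r["point"]),ray(p,r["point"],.037).round(4)[:2])
Q=[.5628,-.0045,-.0178]
print(S2W([-.04,0,.0],Q))
for z in (.12,.042): go(S2W([-.115,0,z],Q),89,0,-1)
# wall edges
im=cv2.cvtColor(p["pixels"],cv2.COLOR_RGB2GRAY)
for r in (292,298,304): print(r,im[r,225:335:2].tolist())
E
```

```text
(0.72, 0.553, -0.005, 132, 54, -0.6)
(0.61, 0.6468, -0.0704, 111, 45, -1.9)
carrier_1 0.76 [212. 329.] [ 0.6072 -0.0626]
carrier_1 0.76 [280. 246.] [ 0.524  -0.0046]
[ 0.52280634 -0.00378804  0.        ]
d [0.91 0.02 0.44] r [-0.02  2.46  0.07] | eef [ 0.4678 -0.003   0.1355] dist 25 mm t 26.6 j6 -1.69 F [ 0.7 -0.4 -0. ] w 0.0597
d [1.58 0.02 3.48] r [-0.02  2.46  0.07] | eef [ 0.4678 -0.003   0.1355] dist 96 mm t 26.6 j6 -1.69 F [ 0.7 -0.4 -0. ] w 0.0597
292 [120, 118, 119, 120, 120, 91, 89, 107, 113, 113, 107, 97, 98, 224, 250, 250, 250, 249, 248, 131, 205, 207, 207, 207, 207, 205, 205, 206, 205, 204, 204, 203, 202, 202, 201, 199, 198, 165, 213, 247, 245, 247, 248, 246, 218, 121, 103, 106, 109, 109, 108, 185, 225, 226, 225]
298 [107, 106, 106, 112, 118, 99, 235, 239, 244, 248, 243, 189, 67, 172, 249, 250, 250, 249, 248, 148, 204, 207, 206, 207, 207, 205, 205, 205, 204, 204, 204, 203, 202, 202, 200, 198, 198, 164, 220, 246, 245, 247, 248, 237, 110, 180, 237, 238, 238, 240, 227, 54, 31, 31, 30]
304 [112, 113, 106, 156, 234, 129, 226, 237, 237, 237, 237, 191, 75, 110, 246, 251, 251, 251, 250, 148, 182, 183, 183, 182, 181, 183, 185, 185, 184, 184, 183, 182, 182, 182, 180, 179, 178, 150, 218, 247, 247, 248, 248, 223, 113, 208, 236, 236, 236, 236, 195, 38, 30, 31, 30]
```

Emit:
drive_tool(
  series=[
    {"gripper": 0.8,"dx": 0.91,"dy": 0,"dz": 0.44,"rx": 0,"ry": 1.2,"rz": 0.07},
    {"gripper": 0.8,"dx": 0.95,"dy": 0,"dz": 0.44,"rx": 0,"ry": 2.46,"rz": 0.07},
    {"gripper": 0.8,"dx": 1.2,"dy": 0,"dz": 1.5,"rx": 0,"ry": 2.46,"rz": 0.07},
    {"gripper": 0.8,"dx": 1.5,"dy": 0,"dz": 2.9,"rx": 0,"ry": 2.46,"rz": 0.07},
    {"gripper": 0.8,"dx": 1.58,"dy": 0,"dz": 3.4,"rx": 0,"ry": 2.46,"rz": 0.07},
  ],
)

```text
clock: 27.05
eef_pos: [0.4454, -0.0028, 0.0392]
eef_rot: [-0.004, 0.009, 1.0, -0.001]
ft_force: [-1.3, 0.8, 1.2]
width: 0.0168
```

```bash
python3 - <<'E'
from fit import *
Q=[.5628,-.0045,-.0178]
arm.camera('top');arm.camera('top')
for x,z in ((-.045,.050),(-.02,.051),(-.006,.051)): go(S2W([x,0,z],Q),89,0,-1)
E
```

```text
d [-2.9   0.02 -0.44] r [-0.01 -0.11 -0.  ] | eef [ 0.4452 -0.0028  0.0398] dist 73 mm t 27.1 j6 -1.65 F [-1.6  0.2 -0.6] w 0.0167
d [-3.9   0.02 -0.48] r [-0.01 -0.11 -0.  ] | eef [ 0.4452 -0.0028  0.0398] dist 98 mm t 27.1 j6 -1.65 F [-1.6  0.2 -0.6] w 0.0167
d [-4.46  0.02 -0.49] r [-0.01 -0.11 -0.  ] | eef [ 0.4452 -0.0028  0.0398] dist 112 mm t 27.1 j6 -1.65 F [-1.6  0.2 -0.6] w 0.0167
```

Emit:
drive_tool(
  series=[
    {"gripper": 0.8,"dx": -0.6,"dy": 0,"dz": -0.05,"rx": 0,"ry": -0.1,"rz": 0},
    {"gripper": 0.8,"dx": -1.1,"dy": 0,"dz": -0.1,"rx": 0,"ry": -0.1,"rz": 0},
    {"gripper": 0.8,"dx": -1.7,"dy": 0,"dz": -0.2,"rx": 0,"ry": -0.1,"rz": 0},
    {"gripper": 0.8,"dx": -2.3,"dy": 0,"dz": -0.3,"rx": 0,"ry": -0.1,"rz": 0},
    {"gripper": 0.8,"dx": -2.9,"dy": 0,"dz": -0.4,"rx": 0,"ry": -0.1,"rz": 0},
  ],
)

```text
clock: 27.65
eef_pos: [0.5213, -0.0043, 0.0543]
eef_rot: [0.004, 0.009, 1.0, -0.001]
ft_force: [-2.4, -0.4, 0.9]
width: 0.0167
```

Emit:
drive_tool(
  series=[
    {"gripper": 0.8,"dx": -0.4,"dy": 0,"dz": -0.04,"rx": 0,"ry": 0,"rz": 0},
    {"gripper": 0.8,"dx": -0.7,"dy": 0,"dz": -0.04,"rx": 0,"ry": 0,"rz": 0},
    {"gripper": 0.8,"dx": -1,"dy": 0,"dz": -0.04,"rx": 0,"ry": 0,"rz": 0},
    {"gripper": 0.8,"dx": -1.2,"dy": 0,"dz": -0.04,"rx": 0,"ry": 0,"rz": 0},
    {"gripper": 0.8,"dx": -1.2,"dy": 0,"dz": -0.04,"rx": 0,"ry": 0,"rz": 0},
  ],
)

```text
clock: 28.15
eef_pos: [0.5502, -0.0048, 0.054]
eef_rot: [0.003, 0.009, 1.0, -0.001]
ft_force: [-0.3, -0.2, 0.0]
width: 0.0173
```

```bash
python3 - <<'E'
from fit import *
Q=[.5628,-.0045,-.0178]
go(S2W([-.006,0,.051],Q),89,0,-1)
E
```

```text
d [-0.26  0.02  0.12] r [-0.02  0.08 -0.  ] | eef [ 0.5502 -0.0048  0.054 ] dist 7 mm t 28.1 j6 -1.64 F [-0.3 -0.2  0. ] w 0.0173
```

Emit:
drive_tool(
  series=[
    {"gripper": 0.8,"dx": -0.15,"dy": 0,"dz": 0.12,"rx": 0,"ry": 0.07,"rz": 0},
    {"gripper": 0.8,"dx": -0.25,"dy": 0,"dz": 0.12,"rx": 0,"ry": 0.07,"rz": 0},
    {"gripper": 0.8,"dx": -0.34,"dy": 0,"dz": 0.12,"rx": 0,"ry": 0.07,"rz": 0},
    {"gripper": 0.8,"dx": -0.34,"dy": 0,"dz": 0.12,"rx": 0,"ry": 0.07,"rz": 0},
    {"gripper": 0.8,"dx": -0.34,"dy": 0,"dz": 0.12,"rx": 0,"ry": 0.07,"rz": 0},
  ],
)

```text
clock: 28.65
eef_pos: [0.5567, -0.0048, 0.0507]
eef_rot: [-0.001, 0.009, 1.0, -0.001]
ft_force: [-2.5, -0.4, -0.1]
width: 0.0174
```

Emit:
drive_tool(
  series=[
    {"gripper": 0.8,"dx": 0.5,"dy": 0,"dz": 0,"rx": 0,"ry": 0,"rz": 0},
    {"gripper": 0.8,"dx": 2,"dy": 0,"dz": -1,"rx": 0,"ry": 0,"rz": 0},
    {"gripper": 0.8,"dx": 3.5,"dy": 0,"dz": -3,"rx": 0,"ry": 0,"rz": 0},
    {"gripper": 0.8,"dx": 4,"dy": 0,"dz": -5,"rx": 0,"ry": 0,"rz": 0},
    {"gripper": 0.8,"dx": 4,"dy": 0,"dz": -5,"rx": 0,"ry": 0,"rz": 0},
  ],
)

```text
clock: 29.15
eef_pos: [0.4578, -0.003, 0.1803]
eef_rot: [0.004, 0.009, 1.0, -0.001]
ft_force: [0.8, 0.1, 0.3]
width: 0.0171
```

```bash
python3 - <<'E'
from fit import *
Q=[.5628,-.0045,-.0178]
p=arm.camera('wrist');p=arm.camera('wrist');save(p,'w15.png',(150,180,280,210),2.6)
for y in (0,-.058): print('origin pred',S2W([.051,y,.035],Q)[:2].round(4))
for r in arm.place_of(p,"carrier_1"):
    if r['p']>.3:print(round(r["p"],2),np.round(r["point"]),ray(p,r["point"],.035).round(4)[:2])
for y in (0,-.058):print('row top edge of upstand rear/front',proj(p,S2W([.003,y,.059],Q)).round(),proj(p,S2W([.011,y,.059],Q)).round())
go([.48,-.17,.26],-1)
E
```

```text
origin pred [ 0.6138 -0.0054]
origin pred [ 0.6128 -0.0634]
0.63 [284. 303.] [ 0.5632 -0.0037]
0.55 [279. 356.] [ 0.6169 -0.0086]
row top edge of upstand rear/front [283. 322.] [283. 330.]
row top edge of upstand rear/front [211. 322.] [211. 330.]
d [-1.   -6.67 -3.29] r [ 0.02  0.06 18.  ] | eef [ 0.4583 -0.003   0.1773] dist 188 mm t 29.3 j6 -1.65 F [-0.7  0.4 -0.4] w 0.017
```

View pics/w15.png

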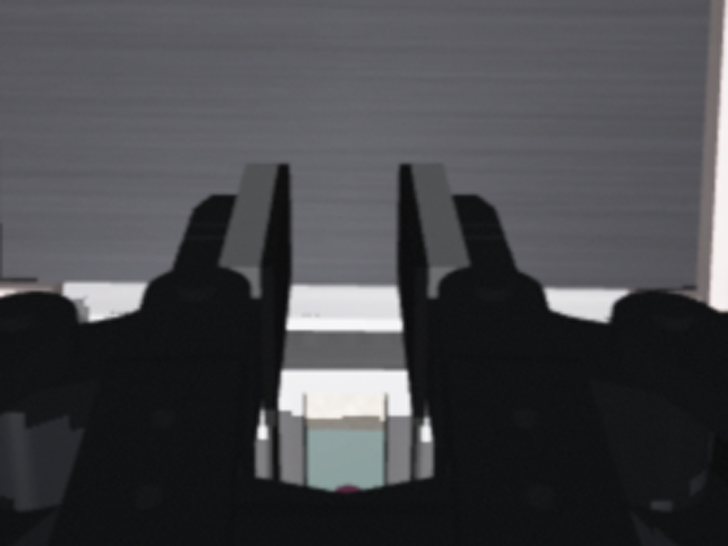

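Emit:
drive_tool(
  series=[
    {"gripper": 0.5,"dx": 0,"dy": -1.5,"dz": -1.5,"rx": 0,"ry": 0,"rz": 1.7},
    {"gripper": 0.5,"dx": -1,"dy": -3,"dz": -3,"rx": 0,"ry": 0,"rz": 3.4},
    {"gripper": 0.5,"dx": -1,"dy": -5,"dz": -3.3,"rx": 0,"ry": 0,"rz": 5.1},
    {"gripper": 0.5,"dx": -1,"dy": -6.7,"dz": -3.3,"rx": 0,"ry": 0,"rz": 6.8},
    {"gripper": 0.5,"dx": -1,"dy": -6.7,"dz": -3.3,"rx": 0,"ry": 0,"rz": 8.5},
  ],
)

```text
clock: 29.8
eef_pos: [0.4809, -0.1769, 0.2577]
eef_rot: [0.001, 0.376, 0.927, -0.002]
ft_force: [0.1, 1.2, -0.8]
width: 0.0426
```

```bash
python3 - <<'E'
from fit import *
arm.camera('top')
go([.637,-.1912,.25],-1)
E
```

```text
d [-4.95  3.91  0.27] r [-0.03  0.01  9.31] | eef [ 0.4801 -0.1743  0.257 ] dist 158 mm t 29.9 j6 -1.22 F [ 0.2  0.  -0.1] w 0.0424
```

Emit:
drive_tool(
  series=[
    {"gripper": 0.5,"dx": -1,"dy": 0.8,"dz": 0,"rx": 0,"ry": 0,"rz": 1.7},
    {"gripper": 0.5,"dx": -2,"dy": 1.6,"dz": 0,"rx": 0,"ry": 0,"rz": 3.4},
    {"gripper": 0.5,"dx": -3,"dy": 2.4,"dz": 0,"rx": 0,"ry": 0,"rz": 5.1},
    {"gripper": 0.5,"dx": -4,"dy": 3.2,"dz": 0.2,"rx": 0,"ry": 0,"rz": 6.8},
    {"gripper": 0.5,"dx": -4.95,"dy": 3.9,"dz": 0.3,"rx": 0,"ry": 0,"rz": 8.5},
  ],
)

```text
clock: 30.35
eef_pos: [0.6377, -0.1841, 0.2483]
eef_rot: [-0.001, 0.683, 0.731, -0.001]
ft_force: [-0.2, -0.7, -0.6]
width: 0.0426
```

```bash
python3 - <<'E'
from fit import *
p=arm.camera('wrist');p=arm.camera('wrist')
for r in arm.place_of(p,"bail_grip"): print(r['p'],r['point'],ray(p,r['point'],.158))
print(proj(p,[.637,-.1915,.164]))
for z in (.25,.1453): go([.637,-.1912,z],-1)
im=cv2.cvtColor(p["pixels"],cv2.COLOR_RGB2GRAY); c=proj(p,[.637,-.1915,.164]).astype(int)
print(im[c[1],c[0]-60:c[0]+60:3].tolist())
E
```

```text
0.82 [270.6, 210.9] [ 0.6348835 -0.188613   0.158    ]
[273.42119584 218.19977006]
d [-0.28 -0.05 -0.09] r [-0.04 -0.    1.05] | eef [ 0.6377 -0.1842  0.2478] dist 7 mm t 30.5 j6 -0.42 F [-0.4 -0.1 -0.3] w 0.0431
d [-0.28 -0.03  4.1 ] r [-0.04 -0.    1.05] | eef [ 0.6377 -0.1842  0.2478] dist 103 mm t 30.5 j6 -0.42 F [-0.4 -0.1 -0.3] w 0.0431
[171, 181, 185, 176, 176, 178, 187, 185, 186, 185, 187, 181, 177, 188, 183, 178, 59, 10, 14, 15, 24, 25, 16, 13, 131, 161, 161, 159, 156, 97, 102, 98, 101, 90, 86, 87, 90, 90, 89, 91]
```

Bail grip confirmed where it was left. Descend, grip, and swing it down along the reverse arc.

Emit:
drive_tool(
  series=[
    {"gripper": 0.5,"dx": -0.28,"dy": -0.05,"dz": 0.5,"rx": 0,"ry": 0,"rz": 1.05},
    {"gripper": 0.5,"dx": -0.28,"dy": -0.05,"dz": 2,"rx": 0,"ry": 0,"rz": 1.05},
    {"gripper": 0.5,"dx": -0.28,"dy": -0.05,"dz": 3.5,"rx": 0,"ry": 0,"rz": 1.05},
    {"gripper": 0.5,"dx": -0.28,"dy": -0.05,"dz": 4.1,"rx": 0,"ry": 0,"rz": 1.05},
    {"gripper": 0.5,"dx": -0.28,"dy": -0.05,"dz": 4.1,"rx": 0,"ry": 0,"rz": 1.05},
  ],
)

```text
clock: 31.0
eef_pos: [0.6321, -0.1908, 0.1444]
eef_rot: [-0.004, 0.714, 0.7, -0.003]
ft_force: [0.5, 0.3, -1.2]
width: 0.0428
```

Emit:
drive_tool(
  series=[
    {"gripper": 1,"dx": 0,"dy": 0,"dz": 0,"rx": 0,"ry": 0,"rz": 0},
    {"gripper": 1,"dx": 0,"dy": 0,"dz": 0,"rx": 0,"ry": 0,"rz": 0},
    {"gripper": 1,"dx": 0,"dy": 0,"dz": 0,"rx": 0,"ry": 0,"rz": 0},
    {"gripper": 1,"dx": 0,"dy": 0,"dz": 0,"rx": 0,"ry": 0,"rz": 0},
  ],
)

```text
clock: 31.4
eef_pos: [0.6368, -0.1926, 0.1504]
eef_rot: [0.002, 0.715, 0.699, 0.0]
ft_force: [0.5, -0.3, 2.4]
width: 0.0136
```

```bash
python3 - <<'E'
from h import *
go([.637,-.1912,.1453],-1)
r=.0872;hx=.6265;x0=arm.sense()["eef_pos"][0]
# start angle consistent with measured TCP; hinge x from earlier down pose (.5392 = hx-.086cos..)
th0=np.pi/2+.184+np.arcsin((x0-hx)/r);print('th0',th0)
f=lambda th:np.array([-r*np.cos(.184-th),-r*np.sin(.184-th)])
ths=np.linspace(th0,0,16)[1:]
for k in range(3):
    a=f(th0 if k==0 else ths[5*k-1])
    print([[round(v,2) for v in ((f(t)-a)*[1,-1]/.025)] for t in ths[5*k:5*k+5]])
E
```

```text
d [0.06 0.01 0.2 ] r [ 0.03  0.03 -0.05] | eef [ 0.6368 -0.1926  0.1504] dist 5 mm t 31.4 j6 -0.33 F [ 0.5 -0.3  2.4] w 0.0136
th0 1.8727948247730406
[[np.float64(-0.43), np.float64(-0.02)], [np.float64(-0.87), np.float64(0.01)], [np.float64(-1.3), np.float64(0.09)], [np.float64(-1.71), np.float64(0.23)], [np.float64(-2.1), np.float64(0.41)]]
[[np.float64(-0.37), np.float64(0.23)], [np.float64(-0.7), np.float64(0.51)], [np.float64(-1.0), np.float64(0.83)], [np.float64(-1.25), np.float64(1.18)], [np.float64(-1.46), np.float64(1.56)]]
[[np.float64(-0.16), np.float64(0.4)], [np.float64(-0.27), np.float64(0.83)], [np.float64(-0.33), np.float64(1.26)], [np.float64(-0.33), np.float64(1.69)], [np.float64(-0.27), np.float64(2.12)]]
```

Emit:
drive_tool(
  series=[
    {"gripper": 1,"dx": 0,"dy": -0.43,"dz": -0.02,"rx": 0,"ry": 0,"rz": 0},
    {"gripper": 1,"dx": 0,"dy": -0.87,"dz": 0.01,"rx": 0,"ry": 0,"rz": 0},
    {"gripper": 1,"dx": 0,"dy": -1.3,"dz": 0.09,"rx": 0,"ry": 0,"rz": 0},
    {"gripper": 1,"dx": 0,"dy": -1.71,"dz": 0.23,"rx": 0,"ry": 0,"rz": 0},
    {"gripper": 1,"dx": 0,"dy": -2.1,"dz": 0.41,"rx": 0,"ry": 0,"rz": 0},
  ],
)

```text
clock: 31.9
eef_pos: [0.5887, -0.1912, 0.1433]
eef_rot: [0.006, 0.715, 0.699, 0.004]
ft_force: [6.0, 11.1, 3.7]
width: 0.0139
```

Emit:
drive_tool(
  series=[
    {"gripper": 1,"dx": 0,"dy": -0.37,"dz": 0.23,"rx": 0,"ry": 0,"rz": 0},
    {"gripper": 1,"dx": 0,"dy": -0.7,"dz": 0.51,"rx": 0,"ry": 0,"rz": 0},
    {"gripper": 1,"dx": 0,"dy": -1,"dz": 0.83,"rx": 0,"ry": 0,"rz": 0},
    {"gripper": 1,"dx": 0,"dy": -1.25,"dz": 1.18,"rx": 0,"ry": 0,"rz": 0},
    {"gripper": 1,"dx": 0,"dy": -1.46,"dz": 1.56,"rx": 0,"ry": 0,"rz": 0},
  ],
)

```text
clock: 32.4
eef_pos: [0.5489, -0.1897, 0.1018]
eef_rot: [0.003, 0.715, 0.699, 0.002]
ft_force: [-1.4, 1.0, 7.9]
width: 0.0135
```

Emit:
drive_tool(
  series=[
    {"gripper": 1,"dx": 0,"dy": -0.16,"dz": 0.4,"rx": 0,"ry": 0,"rz": 0},
    {"gripper": 1,"dx": 0,"dy": -0.27,"dz": 0.83,"rx": 0,"ry": 0,"rz": 0},
    {"gripper": 1,"dx": 0,"dy": -0.33,"dz": 1.26,"rx": 0,"ry": 0,"rz": 0},
    {"gripper": 1,"dx": 0,"dy": -0.33,"dz": 1.69,"rx": 0,"ry": 0,"rz": 0},
    {"gripper": 1,"dx": 0,"dy": -0.3,"dz": 2.1,"rx": 0,"ry": 0,"rz": 0},
  ],
)

```text
clock: 32.9
eef_pos: [0.5379, -0.1895, 0.0478]
eef_rot: [-0.0, 0.715, 0.699, -0.001]
ft_force: [-5.7, -5.9, 1.7]
width: 0.0132
```

```bash
python3 -c "
from h import *
go([.5392,-.1883,.0397],-1)"
```

```text
d [0.05 0.05 0.32] r [-0.02  0.01 -0.05] | eef [ 0.5379 -0.1895  0.0478] dist 8 mm t 32.9 j6 -0.39 F [-5.7 -5.9  1.7] w 0.0132
```

Emit:
drive_tool(
  series=[
    {"gripper": 1,"dx": 0,"dy": 0.03,"dz": 0.15,"rx": 0,"ry": 0,"rz": 0},
    {"gripper": 1,"dx": 0,"dy": 0.05,"dz": 0.25,"rx": 0,"ry": 0,"rz": 0},
    {"gripper": 1,"dx": 0,"dy": 0.05,"dz": 0.25,"rx": 0,"ry": 0,"rz": 0},
  ],
)

```text
clock: 33.2
eef_pos: [0.5387, -0.1899, 0.041]
eef_rot: [-0.001, 0.715, 0.699, -0.001]
ft_force: [-4.3, 1.9, 3.2]
width: 0.0136
```

Emit:
drive_tool(
  series=[
    {"gripper": 1,"dx": 0,"dy": 0,"dz": 0.12,"rx": 0,"ry": 0,"rz": 0},
    {"gripper": 1,"dx": 0,"dy": 0,"dz": 0.24,"rx": 0,"ry": 0,"rz": 0},
    {"gripper": 1,"dx": 0,"dy": 0,"dz": 0.24,"rx": 0,"ry": 0,"rz": 0},
  ],
)

```text
clock: 33.5
eef_pos: [0.5392, -0.1893, 0.0371]
eef_rot: [-0.001, 0.715, 0.7, -0.001]
ft_force: [-7.4, 5.7, 19.0]
width: 0.0136
```

Emit:
drive_tool(
  series=[
    {"gripper": 0.5,"dx": 0,"dy": 0,"dz": 0,"rx": 0,"ry": 0,"rz": 0},
    {"gripper": 0.5,"dx": 0,"dy": 0,"dz": 0,"rx": 0,"ry": 0,"rz": 0},
    {"gripper": 0.5,"dx": 0,"dy": 0,"dz": -1.5,"rx": 0,"ry": 0,"rz": 0},
    {"gripper": 0.5,"dx": 0,"dy": 0,"dz": -3.5,"rx": 0,"ry": 0,"rz": 0},
    {"gripper": 0.5,"dx": 0,"dy": 0,"dz": -5,"rx": 0,"ry": 0,"rz": 0},
  ],
)

```text
clock: 34.0
eef_pos: [0.5418, -0.191, 0.162]
eef_rot: [0.002, 0.715, 0.699, -0.0]
ft_force: [0.4, -0.7, -0.3]
width: 0.0427
```

```bash
python3 - <<'E'
from fit import *
Q=[.5628,-.0045,-.0178]
p=arm.camera('wrist');p=arm.camera('wrist')
im=cv2.cvtColor(p["pixels"],cv2.COLOR_RGB2GRAY)
for r in arm.place_of(p,"bail_grip"): print(r['p'],r['point'],ray(p,r['point'],.056))
print(proj(p,S2W([-.016,-.183,.056],Q)))
for n in ['top','scene']:
    p=arm.camera(n)
    for r in arm.place_of(p,"bail_grip"): print(n,r['p'],r['point'],ray(p,r['point'],.056))
K=S2W([.05,.148,.088],Q);print(K)
go([.56,0,.26],-1)
go([.617,.143,.21],-1)
E
```

```text
0.9 [268.5, 188.4] [ 0.53673659 -0.18696075  0.056     ]
[278.23711956 188.4734997 ]
top 0.88 [373.1, 197.8] [ 0.54425522 -0.18003364  0.056     ]
scene 0.65 [183.7, 233.0] [ 0.54565631 -0.18225159  0.056     ]
[0.61542634 0.1425866  0.088     ]
d [ 7.61  0.64 -4.08] r [-0.04  0.01 -0.05] | eef [ 0.5396 -0.19    0.1581] dist 217 mm t 34.4 j6 -0.39 F [-0.6  0.1 -0.5] w 0.0426
d [13.38  2.8  -2.09] r [-0.04  0.01 -0.05] | eef [ 0.5396 -0.19    0.1581] dist 346 mm t 34.4 j6 -0.39 F [-0.6  0.1 -0.5] w 0.0426
```

Emit:
drive_tool(
  series=[
    {"gripper": 0.5,"dx": 0,"dy": 0,"dz": -2,"rx": 0,"ry": 0,"rz": 0},
    {"gripper": 0.5,"dx": 1.5,"dy": 0.2,"dz": -3.2,"rx": 0,"ry": 0,"rz": 0},
    {"gripper": 0.5,"dx": 3.5,"dy": 0.4,"dz": -3.4,"rx": 0,"ry": 0,"rz": 0},
    {"gripper": 0.5,"dx": 5.4,"dy": 0.9,"dz": -3.4,"rx": 0,"ry": 0,"rz": 0},
    {"gripper": 0.5,"dx": 7.3,"dy": 1.3,"dz": -3.4,"rx": 0,"ry": 0,"rz": 0},
  ],
)

```text
clock: 34.85
eef_pos: [0.5771, -0.007, 0.2432]
eef_rot: [-0.0, 0.715, 0.699, -0.001]
ft_force: [0.4, -0.4, 0.7]
width: 0.0427
```

```bash
python3 -c "
from h import *
arm.camera('top');go([.617,.143,.20],-1)"
```

```text
d [5.7  1.44 1.75] r [-0.01 -0.07 -0.01] | eef [0.5784 0.0011 0.2429] dist 153 mm t 34.9 j6 -0.06 F [ 1.8  3.9 -0.6] w 0.0429
```

Emit:
drive_tool(
  series=[
    {"gripper": 0.5,"dx": 1.9,"dy": 0.5,"dz": 0,"rx": 0,"ry": 0,"rz": 0},
    {"gripper": 0.5,"dx": 3.8,"dy": 1,"dz": 0.3,"rx": 0,"ry": 0,"rz": 0},
    {"gripper": 0.5,"dx": 5.7,"dy": 1.44,"dz": 1.5,"rx": 0,"ry": 0,"rz": 0},
    {"gripper": 0.5,"dx": 5.7,"dy": 1.44,"dz": 1.75,"rx": 0,"ry": 0,"rz": 0},
    {"gripper": 0.5,"dx": 5.7,"dy": 1.44,"dz": 1.75,"rx": 0,"ry": 0,"rz": 0},
  ],
)

```text
clock: 35.4
eef_pos: [0.6141, 0.1339, 0.1963]
eef_rot: [-0.002, 0.714, 0.7, -0.004]
ft_force: [-0.6, -0.5, 0.5]
width: 0.0428
```

```bash
python3 -c "
from h import *
p=arm.camera('wrist');p=arm.camera('wrist')
for r in arm.place_of(p,'catch_grip'): print(r['p'],r['point'],ray(p,r['point'],.088))
go([.617,.143,.083],-1)"
```

```text
0.84 [285.2, 184.2] [0.61597919 0.14201174 0.088     ]
0.23 [236.5, 326.0] [0.5762804  0.03069327 0.088     ]
d [0.47 0.03 4.69] r [-0.01  0.03 -0.07] | eef [0.6162 0.1316 0.2003] dist 118 mm t 35.5 j6 0.17 F [1.2 0.7 0.1] w 0.0426
```

Emit:
drive_tool(
  series=[
    {"gripper": 0.5,"dx": 0.42,"dy": 0.03,"dz": 1.5,"rx": 0,"ry": 0,"rz": 0},
    {"gripper": 0.5,"dx": 0.42,"dy": 0.03,"dz": 3.3,"rx": 0,"ry": 0,"rz": 0},
    {"gripper": 0.5,"dx": 0.42,"dy": 0.03,"dz": 4.6,"rx": 0,"ry": 0,"rz": 0},
    {"gripper": 1,"dx": 0.42,"dy": 0.03,"dz": 4.6,"rx": 0,"ry": 0,"rz": 0},
    {"gripper": 1,"dx": 0.42,"dy": 0.03,"dz": 4.6,"rx": 0,"ry": 0,"rz": 0},
  ],
)

```text
clock: 36.05
eef_pos: [0.6179, 0.142, 0.0864]
eef_rot: [0.001, 0.716, 0.699, -0.001]
ft_force: [-2.0, -0.0, -3.1]
width: 0.0145
```

Emit:
drive_tool(
  series=[
    {"gripper": 1,"dx": 0,"dy": 0,"dz": 0,"rx": 0,"ry": 0,"rz": 0},
    {"gripper": 1,"dx": 0,"dy": -0.3,"dz": 0,"rx": 0,"ry": 0,"rz": 0},
    {"gripper": 1,"dx": 0,"dy": -0.6,"dz": 0,"rx": 0,"ry": 0,"rz": 0},
    {"gripper": 1,"dx": 0,"dy": -0.9,"dz": 0,"rx": 0,"ry": 0,"rz": 0},
    {"gripper": 1,"dx": 0,"dy": -1.05,"dz": 0,"rx": 0,"ry": 0,"rz": 0},
  ],
)

```text
clock: 36.55
eef_pos: [0.5914, 0.1431, 0.0869]
eef_rot: [0.002, 0.715, 0.699, -0.0]
ft_force: [2.1, -5.2, -6.1]
width: 0.0122
```

Emit:
drive_tool(
  series=[
    {"gripper": 1,"dx": 0,"dy": 0,"dz": 0,"rx": 0,"ry": 0,"rz": 0},
    {"gripper": 1,"dx": 0,"dy": 0,"dz": 0,"rx": 0,"ry": 0,"rz": 0},
  ],
)

```text
clock: 36.75
eef_pos: [0.5907, 0.1431, 0.0867]
eef_rot: [0.001, 0.715, 0.699, -0.001]
ft_force: [-0.8, -5.5, -4.3]
width: 0.0121
```

Emit:
drive_tool(
  series=[
    {"gripper": 1,"dx": 0,"dy": -0.06,"dz": 0,"rx": 0,"ry": 0,"rz": 0},
    {"gripper": 1,"dx": 0,"dy": -0.06,"dz": 0,"rx": 0,"ry": 0,"rz": 0},
  ],
)

```text
clock: 36.95
eef_pos: [0.5901, 0.1431, 0.0868]
eef_rot: [0.002, 0.715, 0.699, -0.0]
ft_force: [1.5, -5.4, -4.8]
width: 0.0124
```

Emit:
drive_tool(
  series=[
    {"gripper": 0.5,"dx": 0,"dy": 0,"dz": 0,"rx": 0,"ry": 0,"rz": 0},
    {"gripper": 0.5,"dx": 0,"dy": 0,"dz": 0,"rx": 0,"ry": 0,"rz": 0},
    {"gripper": 0.5,"dx": 0,"dy": 0,"dz": -2,"rx": 0,"ry": 0,"rz": 0},
    {"gripper": 0.5,"dx": 0,"dy": 0,"dz": -4,"rx": 0,"ry": 0,"rz": 0},
    {"gripper": 0.5,"dx": 0,"dy": 0,"dz": -5,"rx": 0,"ry": 0,"rz": 0},
  ],
)

```text
clock: 37.45
eef_pos: [0.592, 0.1455, 0.2163]
eef_rot: [0.003, 0.715, 0.699, 0.003]
ft_force: [0.7, -0.1, 0.3]
width: 0.0429
```

Emit:
drive_tool(
  series=[
    {"gripper": 0.5,"dx": 0.5,"dy": -2,"dz": -2,"rx": 0,"ry": 0,"rz": 0},
    {"gripper": 0.5,"dx": 1,"dy": -4,"dz": -4,"rx": 0,"ry": 0,"rz": 0},
    {"gripper": 0.5,"dx": 1,"dy": -6,"dz": -6,"rx": 0,"ry": 0,"rz": 0},
    {"gripper": 0.5,"dx": 1,"dy": -7,"dz": -7,"rx": 0,"ry": 0,"rz": 0},
    {"gripper": 0.5,"dx": 1,"dy": -7,"dz": -7,"rx": 0,"ry": 0,"rz": 0},
  ],
)

```text
clock: 37.95
eef_pos: [0.4132, 0.1741, 0.388]
eef_rot: [0.001, 0.715, 0.7, 0.001]
ft_force: [0.2, 0.4, -0.8]
width: 0.0424
```

```bash
python3 - <<'E'
from fit import *
Q=[.5628,-.0045,-.0178]
p=arm.camera('wrist');p=arm.camera('wrist');save(p,'fin.png')
for q,z in (('catch_grip',.088),('bail_grip',.056),('carrier_1',.035)):
    for r in arm.place_of(p,q):
        if r['p']>.3: print(q,round(r['p'],2),np.round(r['point']),ray(p,r['point'],z).round(4))
p=arm.camera('top')
for q,z in (('catch_grip',.088),('bail_grip',.056),('carrier_1',.035),('oil_bottle',0),('slide_box',0),('cell_counter',0)):
    for r in arm.place_of(p,q):
        if r['p']>.4: print('top',q,round(r['p'],2),ray(p,r['point'],z).round(4))
E
```

```text
catch_grip 0.59 [424. 180.] [0.5863 0.1425 0.088 ]
carrier_1 0.81 [420. 270.] [ 0.6108 -0.0037  0.035 ]
carrier_1 0.41 [464.  11.] [0.6392 0.3425 0.035 ]
top catch_grip 0.75 [0.5836 0.139  0.088 ]
top bail_grip 0.7 [ 0.5634 -0.0654  0.056 ]
top carrier_1 0.59 [ 0.618  -0.0122  0.035 ]
top carrier_1 0.55 [ 0.6097 -0.0565  0.035 ]
top oil_bottle 0.81 [0.6573 0.3507 0.    ]
top slide_box 0.77 [ 0.6794 -0.3408  0.    ]
```

View pics/fin.png

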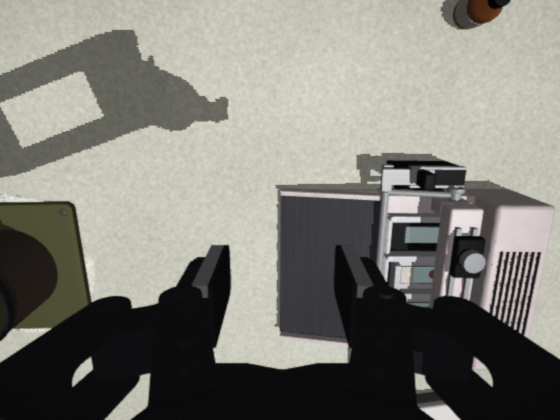

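```bash
python3 -c "
from workcell import arm
arm.finish_job();print(arm.sense()['clock'])"
```

```text
the job is handed in; nothing more can be done
the job is handed in; nothing more can be done
```

The scanner is loaded and locked, and the job is handed in at about 38 s on the robot clock; no verdict was reported. Only two carriers were on the bench in this start. I slid the catch back about 26 mm and swung the bail up to about 1.85 rad. The right-hand carrier went into `bay_3` and the left-hand one into `bay_2`. Then I swung the bail down to its stop and slid the catch home.

- **Carriers:** in the wrist pictures, the upstand edges lay where a seated carrier's should, and the estimated origins were within about 4 mm of the seated positions. The two close-up views after each push showed the carriers flat behind the lip. The top camera's estimates for them were looser, about 5 to 8 mm off, which I put down to its coarse resolution.
- **Bail:** at the bottom the hinge stop pushed back with 19 N, and afterwards the pictures put the grip where it was before the swing. The last top picture gave a false bail grip at the pocket area, which I disregarded.
- **Catch:** the gripper moved back about 27 mm, to slightly past where it first gripped the knob. The cameras then put the knob 3 to 6 mm short of its predicted home point on the ramp side.
- **Bystanders:** the bottle and slide box read within 1 cm of where they started. The counter was not detected in the last picture, but the arm never went near it.

**Second carrier:** it first touched down about 4 mm to one side, with 29 N on the wrist. The first regrip closed above it; the second centred it before the push.

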